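Move the castings from the drying tray to the pot

TASK

The brass castings in the drying tray are dry and belong in the stoneware pot. Fold the tray's stiff cover up until it stands upright, set the pot's lid aside on the cork mat, and with both open move every casting from the tray into the pot; then put the lid back on, properly seated, and fold the cover down to half open, 45 degrees, in line with the brass stay arm beside it, so that the tray can air. Leave the other things on the bench alone.

Things in the scene. Friction and masses are not known exactly. Their poses are not given: they have to be found in the camera images.
- tray: Shallow dark steel drying tray, fixed to the bench, 200 (x) by 220 (y) mm; floor 6 mm above the bench, a lip 14 mm high all round. Origin: centre of its underside; x points away from the robot at yaw 0 (it stands turned a little either way). Two hinge posts stand at its far (+x) edge.
- stay_tip (a point): Upper end of the brass stay arm, a fixed bar 140 mm long beside the cover's +y edge. It slants at 45 degrees from the hinge line up and towards the robot; the half-open cover lies in line with it.
- cover (a joint): Angle (rad) of the tray's folding cover, an aluminium panel 216 mm wide reaching 201 mm from the hinge towards the robot. 0 = level, pi/2 = upright, stop at 1.75 (leaning back), 0.785 = half open, in line with the stay arm. The hinge is stiff (0.7 N m friction): the cover (0.3 kg) stays where it is left; moving it takes 2 to 6 N at its handle.
- cover_hinge (a point): Middle of the cover's hinge line, 122 mm beyond the tray's origin along tray x and 66 mm above the bench. The hinge line runs along the tray's y.
- cover_grip (a point): Grip point on the cover's handle: a round wooden rod, 12 mm thick, parallel to the hinge, sticking out 62 mm sideways from the cover's free edge on the tray's -y side. The point is on the rod's axis, 195 mm from the hinge line, 142 mm from the cover's middle, 34 mm clear of the panel's edge. Gripped across from above, the rod turns between the pads as the cover swings.
- pot: Round terracotta stoneware pot, fixed, 140 mm across and 60 mm high, wall 5 mm (inside 130 mm across), inner floor 6 mm above the bench. Origin: centre of its underside, z up.
- pot_lid: Loose lid of the pot (0.25 kg): a disc 144 mm across and 7 mm thick with a flange below it 118 mm across and 7 mm deep that drops into the pot's mouth, and on top an upright round knob 22 mm thick and 34 mm high. Origin: centre of the flange's underside (knob from 14 to 48 mm above it). Seated on the pot, the origin is 53 mm above the bench; on the cork mat it is 5 mm above it.
- mat: Round cork mat, 160 mm across and 5 mm thick, fixed flat on the bench. Origin: centre of its underside.
- casting1: Loose brass casting (about 0.08 kg), all alike, three to five standing in the tray under the cover: a round foot 28 mm across and 12 mm high with an upright stem (sprue) 10 mm thick on it, 42 mm high in all. Origin: centre of the foot's underside, z along the stem. None if absent.
- casting2: Loose brass casting (about 0.08 kg), all alike, three to five standing in the tray under the cover: a round foot 28 mm across and 12 mm high with an upright stem (sprue) 10 mm thick on it, 42 mm high in all. Origin: centre of the foot's underside, z along the stem. None if absent.
- casting3: Loose brass casting (about 0.08 kg), all alike, three to five standing in the tray under the cover: a round foot 28 mm across and 12 mm high with an upright stem (sprue) 10 mm thick on it, 42 mm high in all. Origin: centre of the foot's underside, z along the stem. None if absent.
- casting4: Loose brass casting (about 0.08 kg), all alike, three to five standing in the tray under the cover: a round foot 28 mm across and 12 mm high with an upright stem (sprue) 10 mm thick on it, 42 mm high in all. Origin: centre of the foot's underside, z along the stem. None if absent.
- casting5: Loose brass casting (about 0.08 kg), all alike, three to five standing in the tray under the cover: a round foot 28 mm across and 12 mm high with an upright stem (sprue) 10 mm thick on it, 42 mm high in all. Origin: centre of the foot's underside, z along the stem. None if absent.
- calipers: Steel calipers lying flat, 190 mm long, up to 7 mm thick; bystander, to be left alone. Origin: under its middle.
- brush: Brush lying flat; bystander, to be left alone. Origin: under its middle.
- screwdriver: Screwdriver lying flat; bystander, to be left alone. Origin: under its middle.
- tin: Small open brass tin, 85 x 60 x 18 mm; bystander, to be left alone. Origin: under its middle.
- flux_jar: Small jar, 44 mm across, 55 mm high; bystander, to be left alone. Origin: under its middle.
- bench_block: Square steel bench block, 65 x 65 x 20 mm; bystander, to be left alone. Origin: under its middle.
- ring_gauge: Small brass ring, 24 mm across, 6 mm high; bystander, to be left alone. Origin: under its middle.
There are look-alikes about, which are no part of the job. There is more than one size of the mat; the one meant has the size given above.

How it is judged:
On the way, in this order (a step that is already met when the one before it is completed fails the run):
1. the cover stands upright (80 degrees or more) while the pot's lid lies released on the cork mat, before the pot is filled (value of joint cover above 1.4 rad and horizontal distance between pot_lid and mat below 0.05 m and height (world z) of pot_lid below 0.012 m and angle between pot_lid's own z axis and vertical below 0.1 rad and contact force between pot_lid and the fingers below 0.1 N), for 0.2 s.
2. every casting is in the pot (horizontal distance between each of casting1, casting2, casting3, casting4, casting5 and pot below 0.062 m and z of casting1 in the frame of pot between -0.01 and 0.05 m and z of casting2 in the frame of pot between -0.01 and 0.05 m and z of casting3 in the frame of pot between -0.01 and 0.05 m and z of casting4 in the frame of pot between -0.01 and 0.05 m and z of casting5 in the frame of pot between -0.01 and 0.05 m), for 0.2 s.
At the end, for the whole second after the job is handed in: Every casting lies in the pot; the lid sits on the pot with its flange in the mouth, level and at rest; the cover stands still at 45 degrees, within 4.5 degrees (all of step 2 and horizontal distance between pot_lid and pot below 0.009 m and z of pot_lid in the frame of pot between 0.048 and 0.056 m and angle between pot_lid's own z axis and vertical below 0.05 rad and linear speed of pot_lid below 0.02 m/s and value of joint cover between 0.7054 and 0.8654 rad and velocity of joint cover between -0.03 and 0.03 rad/s); the robot touches nothing.
It fails at once if one of the other things on the bench is pushed more than 30 mm from its place (distance of any of calipers, brush, screwdriver, tin, flux_jar, bench_block, ring_gauge from where it was at the start of the episode above 0.03 m).
Of casting1, casting2, casting3, casting4, casting5 only 3 to 5 are there at a start; the rules pass over those that are not, and their reading is None.
At some moment in a run one of casting1, casting2, casting3, casting4, casting5 may be knocked a few centimetres aside while the robot is not near it.
It also fails if it takes over 210 s, if anything falls off the work surface, if the arm or the gripper's body presses on something with over 40 N, if the wrist force passes 120 N, or if a joint passes its speed limit or range.

ROBOT

A 6-joint arm with a two-finger parallel gripper is mounted at the origin on the work surface. World frame = base frame: x ahead of the robot, y to its left, z up, the work surface at z = 0. Lengths are in m, angles in rad, forces in N, time in s.
With the tool pointing down it reaches from about 0.25 to 0.725 m from the base axis. Payload 4 kg.
Tool frame: the origin (TCP) lies midway between the tips of the shut fingers; the grasp point (between the pads) lies 19 mm behind it; z points along the fingers, y is the direction in which the jaws open and shut (so a half turn about z gives the same grasp; the last joint's range is limited). The gripper opens to 85 mm and grips with 20 to 120 N. Pads are 22 mm wide; open, the fingers measure 114 mm over their backs; the gripper's body (76 mm by 85 mm) begins 54 mm behind the grasp point. The pads swing forward as they close: fully open they stand 13 mm farther back than shut.
Start: joints at [1.269, 0.241, 0.005, 1.335, 0, 1.571], TCP at [0.149, 0.477, 0.231] pointing down, gripper open.
Joint ranges: [-2.72, 2.72], [-1.05, 1.87], [-1.09, 1.28], [-1.99, 2.15], [-1.42, 1.44], [-3.14, 3.14]. Speed limits (rad/s): [2.79, 2.79, 3.14, 3.14, 3.14, 3.14].

INTERFACE

Orientations are given as a unit quaternion [x, y, z, w].
In Python, from workcell import bot, eyes, job gives the robot as it stands.
- The arm moves only by the shell command python3 -m crank 'ROWS'. ROWS is a JSON object of lists of equal length, an entry for each row: "dr": the turn, a rotation vector about the tool's x, y, z in rad, a list of three; "travel": the shift along the tool's x, y, z in m, a list of three; "hand": the finger opening in m, from 0 to 0.0854. In form: {"dr": [[wx, wy, wz], ...], "travel": [[x, y, z], ...], "hand": [hand, ...]}. A call has 1 to 10 rows; each row is the pose to reach, as a shift and turn from the pose commanded when the call began, along the tool's axes at that moment; what a row does not reach only later rows make up. A row lasts 1/8 s, in which the tool goes at most 62.5 mm and 10.7 degrees, less where a joint would pass 70% of its speed; a pose out of reach is approached as far as the arm can. A call with a gripper value outside its range is refused whole. The fingers move at their own pace and stop on an object; the grip force is fixed at half the most. Time passes only in rows, so rows that repeat a pose let the fingers close. It gives the time, the measured TCP pose, the force and the opening at its end, in the units of the state.
- bot.get_obs(): the state, without advancing time (a new reading comes with each control period).
- eyes.camera(name): name is "scene" or "top" or "wrist"; returns a dict with "color" (480x640x3 uint8, red, green, blue), "K" (3x3 intrinsics, pixels), "R" (3x3) and "t" (3): a world point X has camera coordinates R X + t; the wrist camera has in their place "T_tool_cam" (4x4, takes a point from camera to tool coordinates, whose origin is the TCP and whose axes are the flange's). Camera axes: x right, y down, z forward; pixel columns grow to the right and rows downward; lengths in m; the calibration is good to about 2 mm. The wrist camera is an equidistant fisheye: a pixel r from the principal point sees the ray r / f radians off the axis. A picture is of the moment at which its call begins: read the wrist's pose just before it. There is no depth.
- job.job_done(): hands the job in, once; it reports no verdict.
The state is a dict: "clock": time; "joint_pos": joint angles; "joint_vel": joint speeds; "tau": joint torques, N m; "eef_pos": TCP position; "tool_rot": TCP orientation; "ft_force": force on the tool from outside, world axes, zero at the start; "ft_torque": the same for the moment, N m; "grip_width": finger opening in m.
Only numpy, scipy, OpenCV 4.12 (cv2) and the standard library are available. Lean on these libraries where they do the work, as an engineer would, in place of code of your own. Each camera call takes 0.05 s, during which the arm holds its last target.

## Working session

There is one attempt and no reset: what is moved stays moved. The work goes in short steps, Python scripts to look and compute and a shell command to move; the robot and the scene stay as the last step left them, time stands still between calls to the robot, and variables do not carry over. Pictures are saved under pics/ and viewed, and the job is handed in when it is done.

```bash
ls; mkdir -p pics; python3 - <<'E'
from workcell import bot,eyes,job
import cv2
print(bot.get_obs())
for n in ["scene","top","wrist"]:
    c=eyes.camera(n); cv2.imwrite(f"pics/a_{n}.png",c["color"][:,:,::-1])
    print(n,{k:v.tolist() for k,v in c.items() if k!="color"})
E
```

```text
pics
{'clock': 0.0, 'joint_pos': array([ 1.26896458e+00,  2.41466344e-01,  3.71971320e-03,  1.33516680e+00,
       -1.17068172e-05,  1.57081044e+00]), 'joint_vel': array([-1.17603456e-03,  2.18931501e-04, -1.09639425e-03,  5.74617364e-05,
       -1.31976822e-03,  8.41816940e-05]), 'tau': array([-2.13201047e-04, -3.72318220e+01,  2.52407634e+01,  1.70827238e-02,
        4.75401521e-05, -4.59919356e-07]), 'eef_pos': array([0.14845338, 0.47680207, 0.23038456]), 'tool_rot': array([ 1.50350545e-01,  9.88632183e-01, -1.04740087e-03, -1.53352232e-04]), 'ft_force': array([-0.02892399, -1.37095815,  0.29400242]), 'ft_torque': array([ 0.02402603, -0.00957994, -0.02021929]), 'grip_width': 0.08522596198674942}
scene {'K': [[575.7364068251136, 0.0, 321.4444065654936], [0.0, 575.7364068251136, 243.16846104751065], [0.0, 0.0, 1.0]], 'R': [[0.7499623262302614, 0.6611470739893269, -0.021001328306719354], [0.44121114482926216, -0.523631462353527, -0.7287954564292773], [-0.4928379398075467, 0.5373031157446031, -0.6844093270093526]], 't': [-0.3727232463880602, -0.10800445485415991, 1.8294307142722883]}
top {'K': [[601.7668249071343, 0.0, 305.4965043131715], [0.0, 601.7668249071343, 228.72781587411836], [0.0, 0.0, 1.0]], 'R': [[-0.02126050115942289, -0.9996601239322251, -0.015087336088863347], [-0.9802395947685332, 0.0238112619958037, -0.19637556021610458], [0.19666806537532197, 0.010614161388227267, -0.980412674152855]], 't': [0.026335682498554745, 0.5351099406518385, 1.4274395825083344]}
wrist {'K': [[371.64829954431775, 0.0, 321.5125053678908], [0.0, 371.64829954431775, 236.61560992431953], [0.0, 0.0, 1.0]], 'T_tool_cam': [[-0.00036322489285800437, -0.9479862554627847, -0.3183110546640279, 0.08078777913187295], [0.9999999273604535, -0.00030755831833390376, -0.00022513766609536833, 0.001081098641206757], [0.00011552820036584122, -0.3183111133176618, 0.9479862983143299, -0.14241237973011592], [0.0, 0.0, 0.0, 1.0]]}
```

View pics/a_top.png

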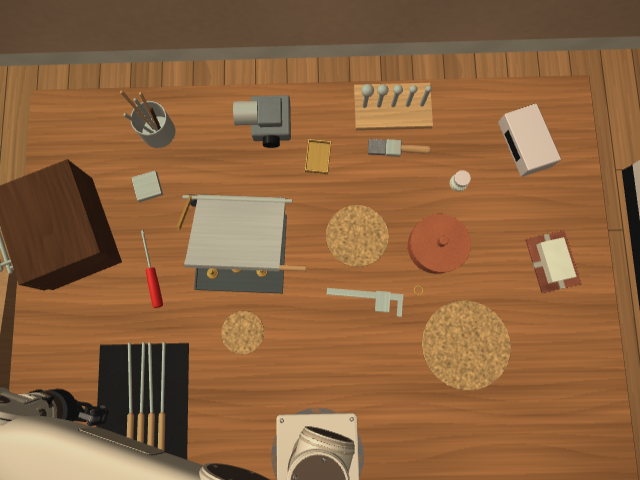

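View pics/a_scene.png

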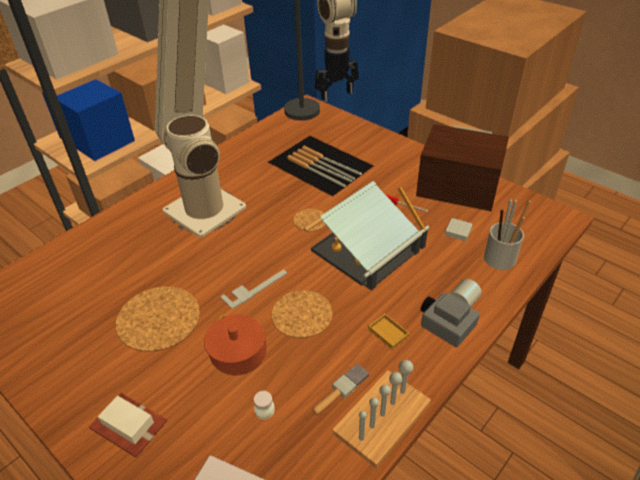

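View pics/a_wrist.png

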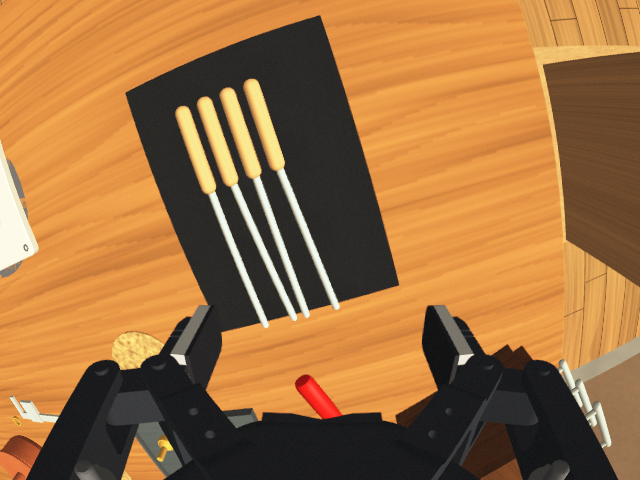

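The top view shows the tray at (195–285, 197–292) with its cover part open and the rod end at about (304,268). The pot with its lid is at (440,243), and there are three mats: (243,332), (357,236) and (466,345). I'll measure these next.

```bash
cat > h.py <<'E'
import numpy as np, cv2
from workcell import bot,eyes,job
from scipy.spatial.transform import Rotation as Rn
def shot(n,name=None):
    o=bot.get_obs(); c=eyes.camera(n); c['obs']=o
    if name: cv2.imwrite(f"pics/{name}.png",c["color"][:,:,::-1])
    return c
def ray(c,uv):
    K=c['K']; u,v=uv
    x=np.array([(u-K[0,2])/K[0,0],(v-K[1,2])/K[1,1]])
    if 'R' in c:
        d=np.array([x[0],x[1],1.]); return -c['R'].T@c['t'], c['R'].T@(d/np.linalg.norm(d))
    th=np.linalg.norm(x); s=np.sin(th)/th if th>1e-9 else 1.
    d=np.array([x[0]*s,x[1]*s,np.cos(th)])
    T=c['T_tool_cam']; Rw=Rn.from_quat(c['obs']['tool_rot']).as_matrix()
    return c['obs']['eef_pos']+Rw@T[:3,3], Rw@T[:3,:3]@d
def onz(c,uv,z):
    o,d=ray(c,uv); return o+d*(z-o[2])/d[2]
def tri(c1,p1,c2,p2):
    o1,d1=ray(c1,p1);o2,d2=ray(c2,p2)
    s=np.linalg.lstsq(np.c_[d1,-d2],o2-o1,rcond=None)[0]
    a=o1+s[0]*d1;b=o2+s[1]*d2
    return (a+b)/2,np.linalg.norm(a-b)
def proj(c,X):
    X=np.asarray(X,float)
    if 'R' in c:
        p=c['R']@X+c['t']; return c['K'][:2,:2]@(p[:2]/p[2])+c['K'][:2,2]
    T=c['T_tool_cam']; Rw=Rn.from_quat(c['obs']['tool_rot']).as_matrix()
    p=T[:3,:3].T@(Rw.T@(X-c['obs']['eef_pos'])-T[:3,3])
    r=np.hypot(*p[:2]);th=np.arctan2(r,p[2])
    return c['K'][0,0]*th*p[:2]/r+c['K'][:2,2]
def totool(dX):
    Rw=Rn.from_quat(bot.get_obs()['tool_rot']).as_matrix(); return Rw.T@np.asarray(dX)
E
python3 - <<'E'
from h import *
t=shot('top');s=shot('scene')
hsv=cv2.cvtColor(t['color'],cv2.COLOR_RGB2HSV)
# pot rim/lid: terracotta
for nm,c in(('top',t),('scene',s)):
    im=c['color']; hs=cv2.cvtColor(im,cv2.COLOR_RGB2HSV)
    if nm=='top': print('pot',hs[243,420],'mat',hs[236,350],'table',hs[330,300])
crop=t['color'][170:310,160:320]
cv2.imwrite('pics/b1.png',cv2.resize(crop[:,:,::-1],None,fx=5,fy=4.2,interpolation=cv2.INTER_CUBIC)[:590])
crop=s['color'][170:300,290:450]
cv2.imwrite('pics/b2.png',cv2.resize(crop[:,:,::-1],None,fx=4.5,fy=4.5,interpolation=cv2.INTER_CUBIC))
E
```

```text
pot [  9 168 168] mat [ 17 140 188] table [ 13 164 166]
```

View pics/b1.png

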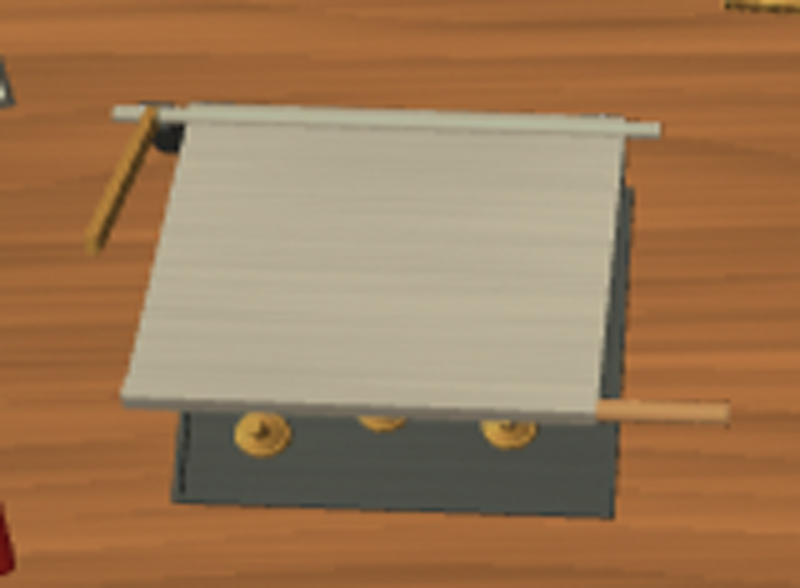

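View pics/b2.png

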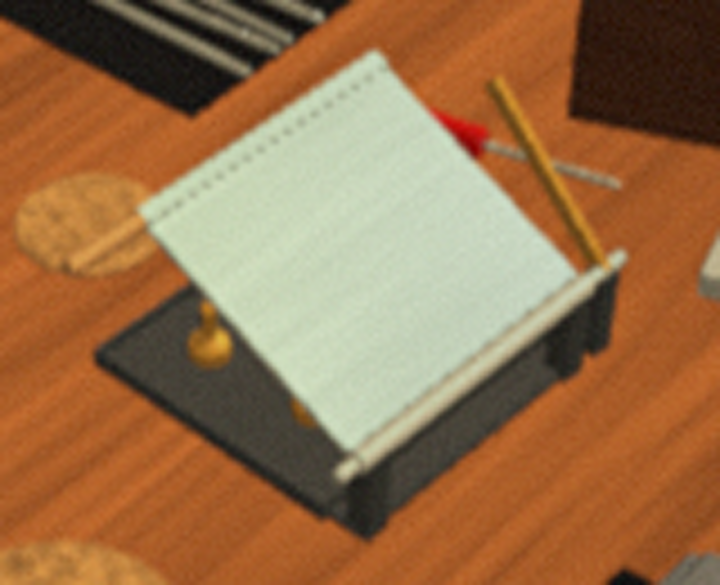

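```bash
python3 - <<'E'
from h import *
t=shot('top');s=shot('scene')
P={'hingeL':((183,196.7),(427.8,227.1)),'hingeR':((292,200.5),(366.7,274.4)),'rodend':((305.6,267.9),(305.6,228.4)),'rodroot':((279.6,267.4),(322.2,219.3)),'stay':((179,227.9),(400.4,188.2)),
'panelL':((184.5,265.5),(374,181.5))}
for k,(a,b) in P.items(): print(k,*[np.round(q,4) for q in tri(t,a,s,b)])
for p in((194.4,289),(282.6,293.1)): print('tray',onz(t,p,.014).round(4))
# mats
hs=cv2.cvtColor(t['color'],cv2.COLOR_RGB2HSV).astype(int)
for nm,(u,v),z in(('small',(243,332),.005),('med',(357,236),.005),('big',(466,345),.005),('pot',(420,243),.067)):
    lab=cv2.cvtColor(t['color'],cv2.COLOR_RGB2LAB)
    box=lab[v-60:v+60,u-60:u+60] if nm=='big' else lab[v-45:v+45,u-45:u+65]
    x0,y0=(u-60,v-60) if nm=='big' else (u-45,v-45)
    if nm=='pot': m=((hs[...,0]<=10)&(hs[...,1]>150))
    else: m=cv2.GaussianBlur(hs[...,0].astype(np.uint8),(5,5),0)>=15
    mm=np.zeros_like(m,np.uint8); mm[y0:y0+box.shape[0],x0:x0+box.shape[1]]=m[y0:y0+box.shape[0],x0:x0+box.shape[1]]
    mm=cv2.morphologyEx(mm,cv2.MORPH_OPEN,np.ones((3,3)))
    cs,_=cv2.findContours(mm,0,cv2.CHAIN_APPROX_NONE); c=max(cs,key=cv2.contourArea)
    h=cv2.convexHull(c)
    pts=np.array([onz(t,q[0],z)[:2] for q in h]).astype(np.float32)
    e=cv2.minAreaRect(pts); cc=cv2.fitEllipse(pts); print(nm,cv2.boundingRect(c),'rect',e,'ell',cc)
E
```

```text
hingeL [0.6231 0.3171 0.0636] 0.0036
hingeR [0.6072 0.0492 0.0702] 0.0099
rodend [0.4271 0.0167 0.1514] 0.0052
rodroot [0.4312 0.0768 0.1454] 0.0074
stay [0.5253 0.3045 0.1622] 0.0072
panelL [0.4403 0.2932 0.1511] 0.0083
tray [0.3975 0.2938 0.014 ]
tray [0.3823 0.0747 0.014 ]
small (221, 311, 43, 44) rect ((0.2889806628227234, 0.1765337884426117), (0.10393611341714859, 0.10435643792152405), 88.78816223144531) ell ((0.28965163230895996, 0.17620514333248138), (0.10594417154788971, 0.10641524940729141), 55.25666809082031)
med (326, 205, 63, 62) rect ((0.525370717048645, -0.11544500291347504), (0.15714031457901, 0.15729393064975739), 88.57270050048828) ell ((0.5254940390586853, -0.1146867498755455), (0.16021500527858734, 0.16073033213615417), 55.57687759399414)
big (421, 300, 90, 91) rect ((0.24826091527938843, -0.3691573739051819), (0.2146155834197998, 0.21523626148700714), 42.04253005981445) ell ((0.24830687046051025, -0.3697892427444458), (0.21609817445278168, 0.21660268306732178), 165.8009033203125)
pot (408, 214, 63, 59) rect ((0.48813799023628235, -0.30777379870414734), (0.1415887326002121, 0.15100686252117157), 42.62784194946289) ell ((0.48878172039985657, -0.30736812949180603), (0.1427794247865677, 0.1535864770412445), 27.26255226135254)
```

```bash
cat >> h.py <<'E'
def goal(X,yang):
    """tool pointing straight down, tool y at world angle yang(rad, mod pi nearest)"""
    o=bot.get_obs(); R0=Rn.from_quat(o['tool_rot'])
    y=R0.as_matrix()[:,1]; a=np.arctan2(y[1],y[0])
    yang=a+(yang-a+np.pi/2)%np.pi-np.pi/2
    c,s=np.cos(yang),np.sin(yang)
    R1=Rn.from_matrix(np.array([[-s,c,0],[c,s,0],[0,0,-1.]]).T@np.eye(3) if 0 else np.c_[[s,-c,0],[c,s,0],[0,0,-1.]])
    dr=(R0.inv()*R1).as_rotvec(); tr=R0.inv().apply(np.asarray(X)-o['eef_pos'])
    print('dr',dr.round(3).tolist(),'travel',tr.round(4).tolist())
E
python3 - <<'E'
from h import *
R=Rn.from_quat(bot.get_obs()['tool_rot']).as_matrix();print(R.round(3))
goal([.425,.0395,.235],-.069)
E
```

```text
[[-0.955  0.297 -0.   ]
 [ 0.297  0.955 -0.   ]
 [ 0.    -0.    -1.   ]]Traceback (most recent call last):
  File "<stdin>", line 3, in <module>
  File "h.py", line 40, in goal
    R1=Rn.from_matrix(np.array([[-s,c,0],[c,s,0],[0,0,-1.]]).T@np.eye(3) if 0 else np.c_[[s,-c,0],[c,s,0],[0,0,-1.]])
  File "scipy/spatial/transform/_rotation.pyx", line 1143, in scipy.spatial.transform._rotation.Rotation.from_matrix
ValueError: Non-positive determinant (left-handed or null coordinate frame) in rotation matrix 0: [[-0.06894526  0.99762044  0.        ]
 [-0.99762044 -0.06894526  0.        ]
 [ 0.          0.         -1.        ]].
```

```bash
python3 - <<'E'
s=open('h.py').read()
i=s.index("    R1=");j=s.index("\n",i)
s=s[:i]+"    R1=Rn.from_matrix(np.c_[[-s,c,0],[c,s,0],[0,0,-1.]])"+s[j:]
open('h.py','w').write(s)
E
python3 - <<'E'
from h import *
goal([.425,.0395,.235],-.069)
E
```

```text
dr [-0.0, 0.0, 1.338] travel [-0.3941, -0.3358, -0.0037]
```

```bash
python3 -m crank '{"dr":[[0,0,1.338],[0,0,1.338],[0,0,1.338],[0,0,1.338],[0,0,1.338],[0,0,1.338],[0,0,1.338],[0,0,1.338],[0,0,1.338],[0,0,1.338]],"travel":[[-0.394,-0.336,-0.004],[-0.394,-0.336,-0.004],[-0.394,-0.336,-0.004],[-0.394,-0.336,-0.004],[-0.394,-0.336,-0.004],[-0.394,-0.336,-0.004],[-0.394,-0.336,-0.004],[-0.394,-0.336,-0.004],[-0.394,-0.336,-0.004],[-0.394,-0.336,-0.004]],"hand":[0.06,0.06,0.06,0.06,0.06,0.06,0.06,0.06,0.06,0.06]}'; python3 - <<'E'
from h import *
goal([.425,.0395,.235],-.069)
c=shot('wrist','c1'); 
for y in(-.142-.028,-.142,-.108):
    X=np.array([.6114,.1689,.066])+y*np.array([.0692,.9976,0])-.195*np.cos(.434)*np.array([.9976,-.0692,0])+[0,0,.195*np.sin(.434)]
    print(X.round(3),proj(c,X).round(1))
E
```

```text
clock: 1.6
eef_pos: [0.4254, 0.0383, 0.2352]
tool_rot: [0.732, 0.681, -0.0, -0.0]
ft_force: [-1.0, 1.0, 0.1]
grip_width: 0.0599
dr [-0.0, -0.0, -0.003] travel [0.0012, -0.0005, 0.0002]
[0.423 0.012 0.148] [319.2 281.6]
[0.425 0.039 0.148] [319. 243.]
[0.427 0.073 0.148] [318.7 192. ]
```

View pics/c1.png

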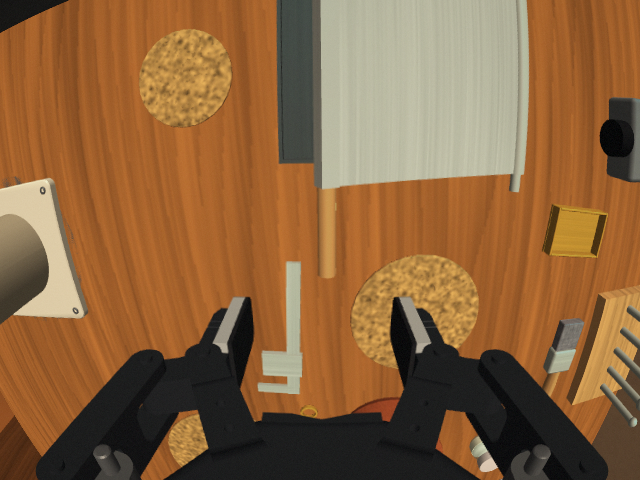

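```bash
python3 - <<'E'
from h import *
c=shot('wrist');t=shot('top');s=shot('scene')
for n,w,tt,ss in(('end',(327,277),(305.6,267.9),(305.6,228.4)),('root',(327,188),(279.6,267.4),(322.2,219.3)),('hingeR',(515.5,191),(292,200.5),(366.7,274.4))):
    print(n,tri(c,w,t,tt),tri(c,w,s,ss))
for p in((279,163),): print('tray corner',onz(c,p,.014))
E
```

```text
end (array([0.42716328, 0.01457166, 0.14513474]), np.float64(0.001875142757858329)) (array([0.42870454, 0.01794816, 0.15231701]), np.float64(0.0012813006421068013))
root (array([0.43126423, 0.07419648, 0.13350642]), np.float64(0.0020273657106338575)) (array([0.43344292, 0.07742112, 0.14740761]), np.float64(0.0032444420150130886))
hingeR (array([0.60620387, 0.04774098, 0.06728501]), np.float64(0.005368084415028185)) (array([0.60848914, 0.05182597, 0.06982709]), np.float64(0.004609532699065522))
tray corner [0.38683167 0.07897525 0.014     ]
```

The wrist view shows the rod at u≈327, v 188–278. That puts the rod's grip point at about (0.428, 0.042, 0.149). I'll go down and grip it.

```bash
python3 - <<'E'
from h import *
goal([.4285,.0415,.130],-.069)
E
```

```text
dr [-0.0, -0.0, 0.002] travel [0.0014, 0.0041, 0.1053]
```

```bash
python3 -m crank '{"dr":[[0,0,0],[0,0,0],[0,0,0],[0,0,0],[0,0,0],[0,0,0]],"travel":[[0.001,0.004,0.03],[0.001,0.004,0.06],[0.001,0.004,0.085],[0.001,0.004,0.105],[0.001,0.004,0.105],[0.001,0.004,0.105]],"hand":[0.05,0.05,0.05,0.05,0.05,0.05]}'; python3 - <<'E'
from h import *
shot('wrist','c2')
E
```

```text
clock: 2.55
eef_pos: [0.4293, 0.0409, 0.1312]
tool_rot: [0.731, 0.683, 0.001, 0.0]
ft_force: [0.0, -0.3, 0.4]
grip_width: 0.0501
```

View pics/c2.png

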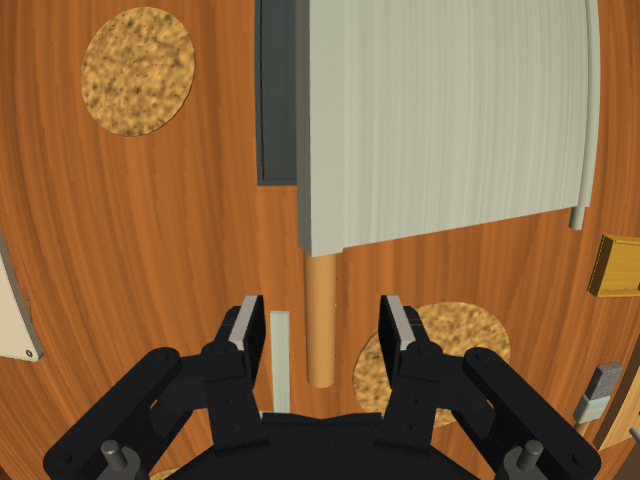

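The rod is centred between the pads at (320, 250–385). Closing now.

```bash
python3 -m crank '{"dr":[[0,0,0],[0,0,0],[0,0,0],[0,0,0],[0,0,0],[0,0,0]],"travel":[[0,0,0],[0,0,0],[0,0,0],[0,0,0],[0,0,0],[0,0,0]],"hand":[0.0,0,0,0,0,0]}'; python3 - <<'E'
from h import *
c=shot('wrist','c3'); s=shot('scene')
cv2.imwrite('pics/c3s.png',cv2.resize(s['color'][120:320,240:460][:,:,::-1],None,fx=3,fy=3))
E
```

```text
clock: 3.35
eef_pos: [0.4285, 0.0403, 0.1303]
tool_rot: [0.731, 0.682, -0.0, -0.0]
ft_force: [-4.2, 1.6, 4.8]
grip_width: 0.0093
```

View pics/c3s.png

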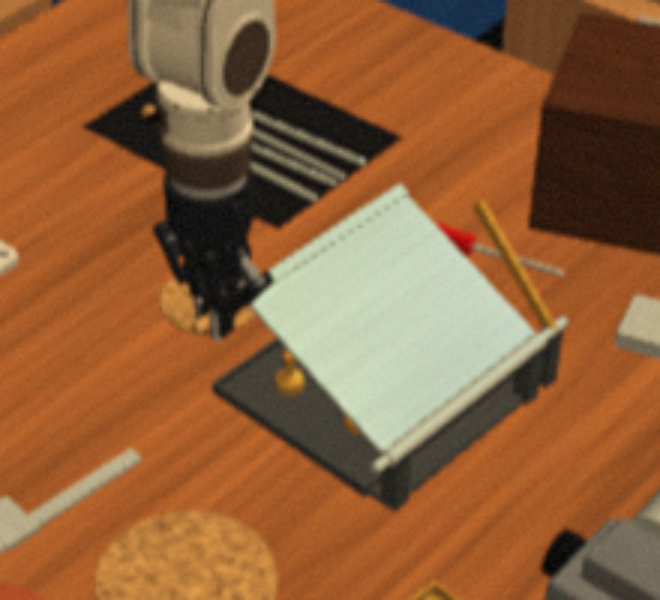

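View pics/c3.png

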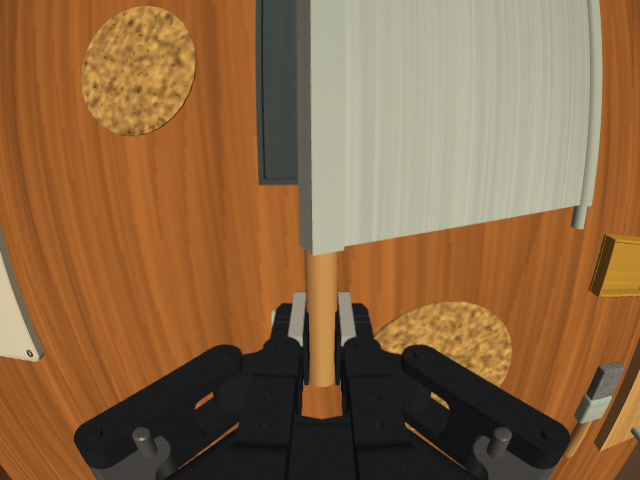

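```bash
python3 - <<'E'
from h import *
o=bot.get_obs();print(o['grip_width'],o['ft_force'],o['eef_pos'])
c=shot('wrist','x');
for z in(.126,.138,.149,.155): print(z,onz(c,(322,400),z),onz(c,(322,250),z))
E
```

```text
0.009671821840905311 [-4.58252277  0.66275511  5.22831932] [0.428441   0.04027168 0.13021593]
0.126 [ 0.4260036  -0.01739222  0.126     ] [0.43184656 0.06759799 0.126     ]
0.138 [ 0.42679197 -0.00593014  0.138     ] [0.43215677 0.0721048  0.138     ]
0.149 [0.42751465 0.00457677 0.149     ] [0.43244113 0.07623604 0.149     ]
0.155 [0.42790883 0.01030782 0.155     ] [0.43259623 0.07848945 0.155     ]
```

```bash
python3 - <<'E'
from h import *
th0=.442;r=.1948
for th in np.linspace(th0,1.535,17)[1:]: print(round(th,3),[round(r*(np.cos(th0)-np.cos(th)),4),round(-r*(np.sin(th)-np.sin(th0)),4)])
E
```

```text
0.51 [np.float64(0.0061), np.float64(-0.0118)]
0.579 [np.float64(0.013), np.float64(-0.0232)]
0.647 [np.float64(0.0206), np.float64(-0.0341)]
0.715 [np.float64(0.029), np.float64(-0.0444)]
0.784 [np.float64(0.0381), np.float64(-0.0542)]
0.852 [np.float64(0.0478), np.float64(-0.0633)]
0.92 [np.float64(0.0581), np.float64(-0.0717)]
0.988 [np.float64(0.069), np.float64(-0.0794)]
1.057 [np.float64(0.0803), np.float64(-0.0863)]
1.125 [np.float64(0.0921), np.float64(-0.0924)]
1.193 [np.float64(0.1043), np.float64(-0.0978)]
1.262 [np.float64(0.1168), np.float64(-0.1022)]
1.33 [np.float64(0.1296), np.float64(-0.1059)]
1.398 [np.float64(0.1427), np.float64(-0.1086)]
1.467 [np.float64(0.1558), np.float64(-0.1104)]
1.535 [np.float64(0.1691), np.float64(-0.1113)]
```

```bash
python3 -m crank '{"dr":[[0,0,0],[0,0,0],[0,0,0],[0,0,0],[0,0,0],[0,0,0],[0,0,0],[0,0,0]],"travel":[[0,0.006,-0.012],[0,0.013,-0.023],[0,0.0205,-0.034],[0,0.029,-0.0445],[0,0.038,-0.054],[0,0.048,-0.0635],[0,0.058,-0.072],[0,0.069,-0.0795]],"hand":[0,0,0,0,0,0,0,0]}'; python3 - <<'E'
from h import *
c=shot('wrist','c4');goal([.5,.04,.2],-.069)
E
```

```text
clock: 4.5
eef_pos: [0.494, 0.036, 0.211]
tool_rot: [0.731, 0.683, -0.003, -0.003]
ft_force: [-15.9, 3.9, 9.5]
grip_width: 0.0099
dr [-0.005, -0.001, 0.0] travel [0.0044, 0.004, 0.0121]
```

View pics/c4.png

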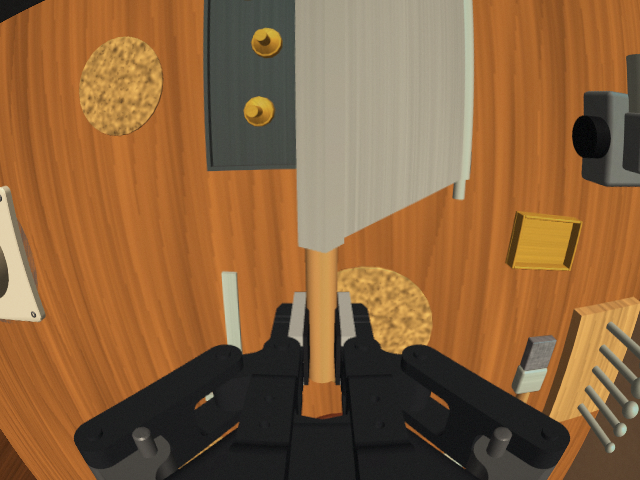

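The cover follows; the rod is still held. Continuing.

```bash
python3 -m crank '{"dr":[[0,0,0],[0,0,0],[0,0,0],[0,0,0],[0,0,0],[0,0,0],[0,0,0],[0,0,0],[0,0,0],[0,0,0]],"travel":[[0,0.011,-0.007],[0,0.023,-0.013],[0,0.035,-0.018],[0,0.048,-0.0225],[0,0.0605,-0.0265],[0,0.0735,-0.029],[0,0.087,-0.031],[0,0.1,-0.0315],[0,0.1,-0.0315],[0,0.1,-0.0315]],"hand":[0,0,0,0,0,0,0,0,0,0]}'; python3 - <<'E'
from h import *
c=shot('wrist','c5');s=shot('scene');print(bot.get_obs()['ft_force'])
cv2.imwrite('pics/c5s.png',cv2.resize(s['color'][80:320,240:460][:,:,::-1],None,fx=2.4,fy=2.4))
E
```

```text
clock: 5.8
eef_pos: [0.6006, 0.029, 0.245]
tool_rot: [0.731, 0.682, 0.003, 0.003]
ft_force: [-0.1, 2.4, 6.7]
grip_width: 0.0099
[0.17496145 2.83556427 7.37346191]
```

View pics/c5s.png

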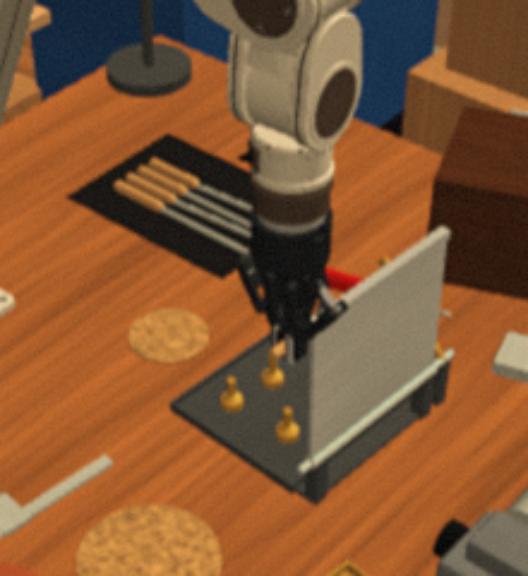

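View pics/c5.png

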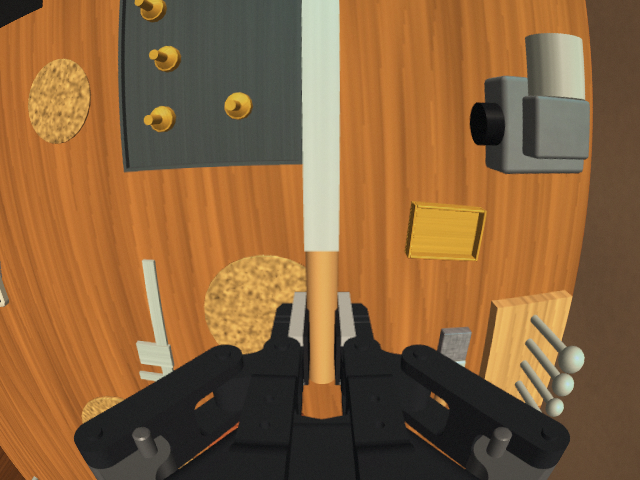

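The cover stands upright in both views, and four castings are visible in the tray. Next I'll release the rod, move up and go over to the pot.

```bash
python3 -m crank '{"dr":[[0,0,0],[0,0,0],[0,0,0],[0,0,0],[0,0,0],[0,0,0]],"travel":[[0,0,0],[0,0,0],[0,0,0],[0,0,-0.03],[0,0,-0.06],[0,0,-0.06]],"hand":[0.04,0.04,0.04,0.05,0.05,0.05]}'; python3 - <<'E'
from h import *
print(bot.get_obs()['joint_pos'].round(2))
goal([.489,-.307,.24],-.5)
E
```

```text
clock: 6.65
eef_pos: [0.599, 0.0284, 0.304]
tool_rot: [0.731, 0.682, 0.002, 0.002]
ft_force: [0.5, -0.4, -1.2]
grip_width: 0.0499
[ 0.05  0.43  0.46  1.6  -0.    1.69]
dr [0.005, -0.002, 0.431] travel [-0.3422, -0.0869, 0.0634]
```

```bash
python3 -m crank '{"dr":[[0,0,0.1],[0,0,0.2],[0,0,0.3],[0,0,0.43],[0,0,0.43],[0,0,0.43],[0,0,0.43],[0,0,0.43],[0,0,0.43]],"travel":[[-0.06,-0.01,0],[-0.12,-0.02,0],[-0.18,-0.04,0.02],[-0.24,-0.06,0.04],[-0.3,-0.075,0.06],[-0.342,-0.087,0.063],[-0.342,-0.087,0.063],[-0.342,-0.087,0.063],[-0.342,-0.087,0.063]],"hand":[0.05,0.05,0.05,0.05,0.05,0.05,0.05,0.05,0.05]}'; python3 - <<'E'
from h import *
c=shot('wrist','d1');t=shot('top')
print(proj(c,[.489,-.307,.101]),proj(c,[.489,-.307,.067]))
cv2.imwrite('pics/d1t.png',cv2.resize(t['color'][150:310,150:480][:,:,::-1],None,fx=2.4,fy=2.4))
E
```

```text
clock: 7.78
eef_pos: [0.4878, -0.3054, 0.2382]
tool_rot: [0.859, 0.511, 0.0, -0.0]
ft_force: [-0.3, -0.3, -0.3]
grip_width: 0.0497
[322.79317676 224.60754369] [322.67276766 213.41637614]
```

View pics/d1.png

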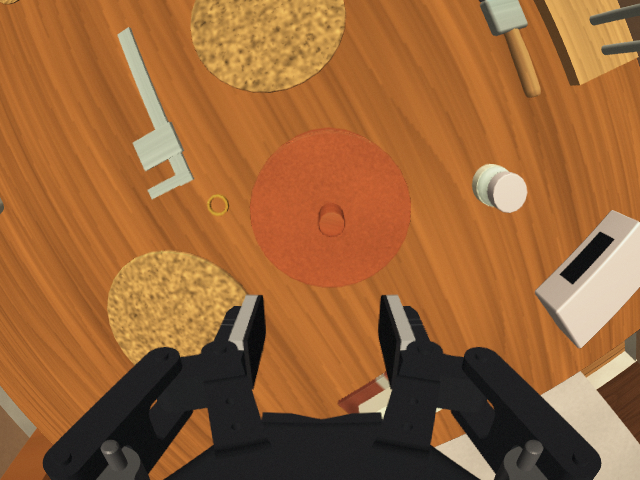

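View pics/d1t.png

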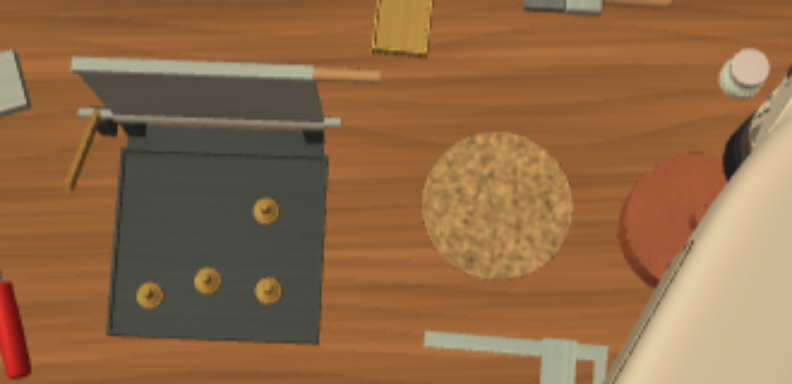

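Four castings stand in the tray. The lid's circle is centred at about (330,207) in the wrist view and the knob's top at (331,220).

```bash
python3 - <<'E'
from h import *
c=shot('wrist')
hs=cv2.cvtColor(c['color'],cv2.COLOR_RGB2HSV)
m=((hs[...,0]<=8)&(hs[...,1]>170)).astype(np.uint8)[100:295]
m=cv2.morphologyEx(m,cv2.MORPH_OPEN,np.ones((5,5)))
cs,_=cv2.findContours(m,0,cv2.CHAIN_APPROX_NONE); k=max(cs,key=cv2.contourArea); print(cv2.boundingRect(k))
pts=np.array([onz(c,q[0]+[0,100],.067)[:2] for q in cv2.convexHull(k)]).astype(np.float32)
print(cv2.fitEllipse(pts), onz(c,(331,220),.101))
ce=cv2.fitEllipse(pts)[0]
# castings in top view
t=shot('top')
hs=cv2.cvtColor(t['color'],cv2.COLOR_RGB2HSV).astype(int)
m=((hs[...,0]>14)&(hs[...,0]<28)&(hs[...,1]>120)).astype(np.uint8)
m[:211]=0;m[292:]=0;m[:,:196]=0;m[:,286:]=0
n,l,st,cc=cv2.connectedComponentsWithStats(m)
for i in range(1,n):
    if st[i,4]>30: print('cast',cc[i].round(1),st[i],onz(t,cc[i],.016).round(4))
X=[*ce,.072]
goal(X,-.5)
E
```

```text
Traceback (most recent call last):
ValueError: max() iterable argument is empty
```

```bash
cat > lid.py <<'E'
from h import *
c=shot('wrist')
hs=cv2.cvtColor(c['color'],cv2.COLOR_RGB2HSV)
print(hs[180,330],hs[240,300],hs[100,330])
h0=int(hs[180,330][0])
m=((hs[...,0]<=h0+2)&(hs[...,1]>150)).astype(np.uint8)[90:295]
m=cv2.morphologyEx(m,cv2.MORPH_OPEN,np.ones((5,5)))
cs,_=cv2.findContours(m,0,cv2.CHAIN_APPROX_NONE); k=max(cs,key=cv2.contourArea); print(cv2.boundingRect(k))
pts=np.array([onz(c,q[0]+[0,90],.067)[:2] for q in cv2.convexHull(k)]).astype(np.float32)
print(cv2.fitEllipse(pts), onz(c,(331,220),.101))
ce=cv2.fitEllipse(pts)[0]
t=shot('top')
hs=cv2.cvtColor(t['color'],cv2.COLOR_RGB2HSV).astype(int)
m=((hs[...,0]>14)&(hs[...,0]<28)&(hs[...,1]>120)).astype(np.uint8)
m[:211]=0;m[292:]=0;m[:,:196]=0;m[:,286:]=0
n,l,st,cc=cv2.connectedComponentsWithStats(m)
for i in range(1,n):
    if st[i,4]>30: print('cast',cc[i].round(1),st[i],onz(t,cc[i],.016).round(4))
goal([*ce,.072],-.5)
E
python3 lid.py
```

```text
[  9 187 195] [  9 191 183] [ 14 187 180]
(250, 38, 161, 159)
((0.49524933099746704, -0.3092605173587799), (0.14200744032859802, 0.14539477229118347), 161.3315887451172) [ 0.49660927 -0.30697017  0.101     ]
cast [260.6 237.8] [256 233  11  11  95] [0.5224 0.128  0.016 ]
cast [236.2 266.9] [231 262  11  11  98] [0.45   0.1896 0.016 ]
cast [261.5 270.9] [256 266  12  11 100] [0.4385 0.1265 0.016 ]
cast [212.1 272.9] [207 268  11  11  98] [0.4365 0.2498 0.016 ]
dr [0.0, 0.0, 0.003] travel [0.0005, 0.0082, 0.1665]
```

```bash
python3 -m crank '{"dr":[[0,0,0],[0,0,0],[0,0,0],[0,0,0],[0,0,0]],"travel":[[0,0.004,0.03],[0,0.0085,0.07],[0,0.0085,0.11],[0,0.0085,0.12],[0,0.0085,0.12]],"hand":[0.05,0.05,0.05,0.05,0.05]}'; python3 - <<'E'
from h import *
c=shot('wrist','d2')
goal([.496,-.308,.073],-.5)
print(proj(c,[.496,-.308,.101]))
E
```

```text
clock: 8.65
eef_pos: [0.4948, -0.3105, 0.1185]
tool_rot: [0.86, 0.511, -0.0, -0.0]
ft_force: [0.3, 0.1, 0.5]
grip_width: 0.0501
dr [0.002, 0.0, 0.001] travel [0.0029, -0.0011, 0.0466]
[319.53850378 289.38484215]
```

View pics/d2.png

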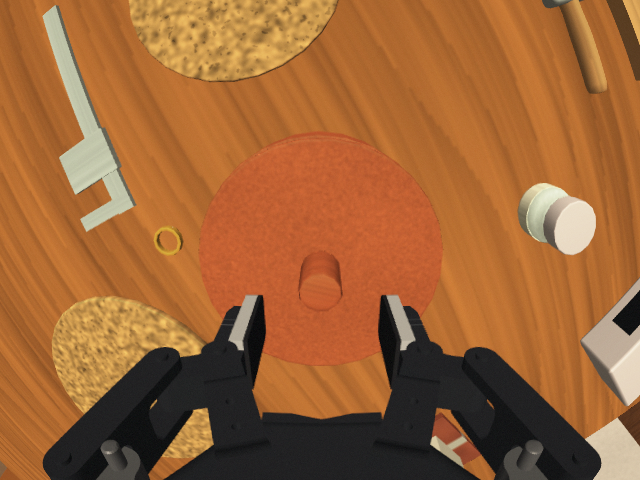

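The knob top is at (320,288) against a predicted (319.5,289). Descending and gripping.

```bash
python3 -m crank '{"dr":[[0,0,0],[0,0,0],[0,0,0],[0,0,0],[0,0,0],[0,0,0],[0,0,0],[0,0,0],[0,0,0]],"travel":[[0.003,-0.0005,0.02],[0.003,-0.0005,0.038],[0.003,-0.0005,0.045],[0.003,-0.0005,0.045],[0.003,-0.0005,0.045],[0.003,-0.0005,0.045],[0.003,-0.0005,0.045],[0.003,-0.0005,0.045],[0.003,-0.0005,0.045]],"hand":[0.05,0.05,0.05,0.05,0,0,0,0,0]}'
```

```text
clock: 9.82
eef_pos: [0.4964, -0.3083, 0.0747]
tool_rot: [0.86, 0.511, 0.0, 0.001]
ft_force: [-1.3, -0.0, 5.3]
grip_width: 0.0198
```

```bash
python3 -m crank '{"dr":[[0,0,0],[0,0,0],[0,0,0],[0,0,0],[0,0,0]],"travel":[[0,0,-0.015],[0,0,-0.04],[0,0,-0.07],[0,0,-0.1],[0,0,-0.1]],"hand":[0,0,0,0,0]}'; python3 - <<'E'
from h import *
c=shot('wrist','d3')
goal([.527,-.115,.15],-.3)
E
```

```text
clock: 10.45
eef_pos: [0.4973, -0.3089, 0.1763]
tool_rot: [0.86, 0.511, 0.001, 0.003]
ft_force: [1.1, 0.4, -2.0]
grip_width: 0.0201
dr [0.002, 0.0, -0.199] travel [0.1844, -0.0655, 0.024]
```

View pics/d3.png

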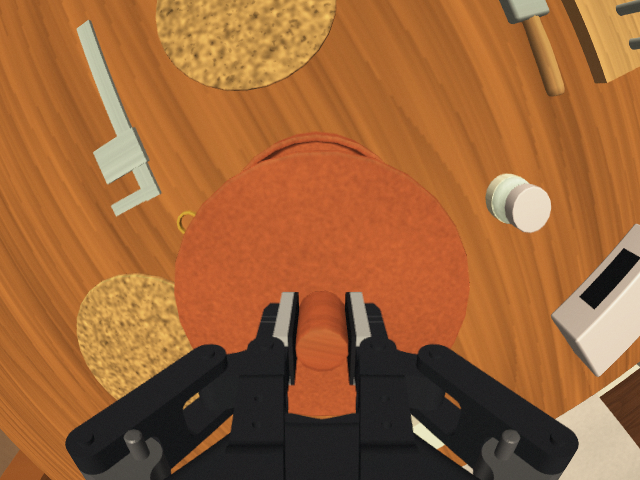

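The lid is held level and clear of the pot. Carrying it to the 160 mm mat.

```bash
python3 -m crank '{"dr":[[0,0,-0.04],[0,0,-0.08],[0,0,-0.12],[0,0,-0.16],[0,0,-0.2],[0,0,-0.2],[0,0,-0.2]],"travel":[[0.03,-0.01,0],[0.07,-0.025,0],[0.11,-0.04,0],[0.15,-0.055,0.01],[0.184,-0.065,0.024],[0.184,-0.065,0.024],[0.184,-0.065,0.024]],"hand":[0,0,0,0,0,0,0]}'; python3 - <<'E'
from h import *
t=shot('top','d4')
goal([.527,-.115,.028],-.3)
E
```

```text
clock: 11.38
eef_pos: [0.5258, -0.1152, 0.148]
tool_rot: [0.805, 0.594, -0.001, -0.001]
ft_force: [0.1, -0.7, -2.0]
grip_width: 0.0201
dr [-0.001, 0.0, 0.0] travel [0.001, 0.0008, 0.1206]
```

View pics/d4.png

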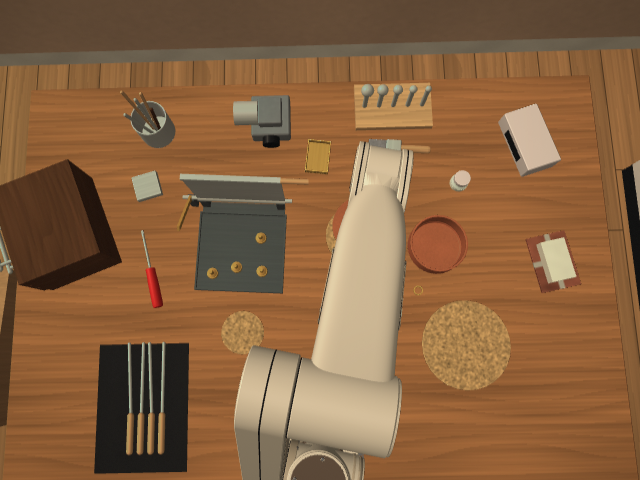

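The pot is open at (437,244), the lid is over the mat and the cover stands upright. Lowering the lid.

```bash
python3 -m crank '{"dr":[[0,0,0],[0,0,0],[0,0,0],[0,0,0],[0,0,0],[0,0,0],[0,0,0],[0,0,0]],"travel":[[0,0,0.03],[0,0,0.06],[0,0,0.09],[0,0,0.105],[0,0,0.113],[0,0,0.118],[0,0,0.12],[0,0,0.12]],"hand":[0,0,0,0,0,0,0,0]}'
python3 - <<'E'
from h import *
c=shot('wrist','d5')
E
```

```text
clock: 12.42
eef_pos: [0.5271, -0.1152, 0.0299]
tool_rot: [0.805, 0.594, 0.0, 0.0]
ft_force: [0.5, 0.1, -1.5]
grip_width: 0.02
```

View pics/d5.png

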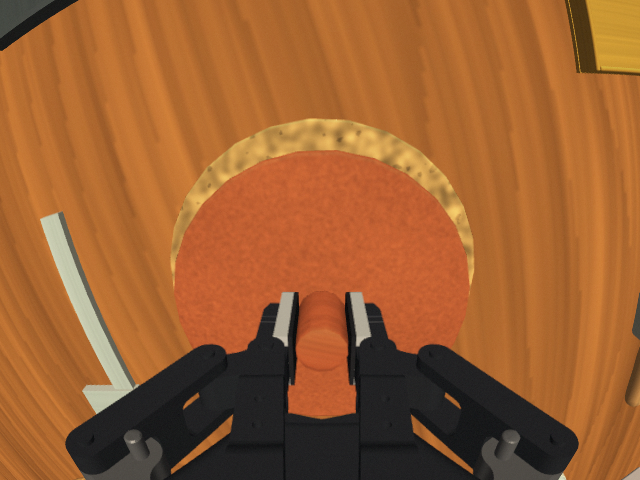

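Centred over the mat and not yet touching. Another 3 mm down, then release and rise.

```bash
python3 -m crank '{"dr":[[0,0,0],[0,0,0],[0,0,0],[0,0,0],[0,0,0],[0,0,0],[0,0,0],[0,0,0],[0,0,0]],"travel":[[0,0,0.0015],[0,0,0.003],[0,0,0.003],[0,0,0.003],[0,0,0.003],[0,0,0.003],[0,0,-0.03],[0,0,-0.08],[0,0,-0.12]],"hand":[0,0,0,0.05,0.05,0.05,0.05,0.05,0.05]}'
python3 - <<'E'
from h import *
c=shot('wrist','d6')
s=shot('scene')
cv2.imwrite('pics/d6s.png',cv2.resize(s['color'][120:400,200:460][:,:,::-1],None,fx=2.1,fy=2.1))
E
```

```text
clock: 13.6
eef_pos: [0.527, -0.1153, 0.1511]
tool_rot: [0.805, 0.594, 0.0, 0.0]
ft_force: [1.2, -0.9, 0.1]
grip_width: 0.0504
```

View pics/d6s.png

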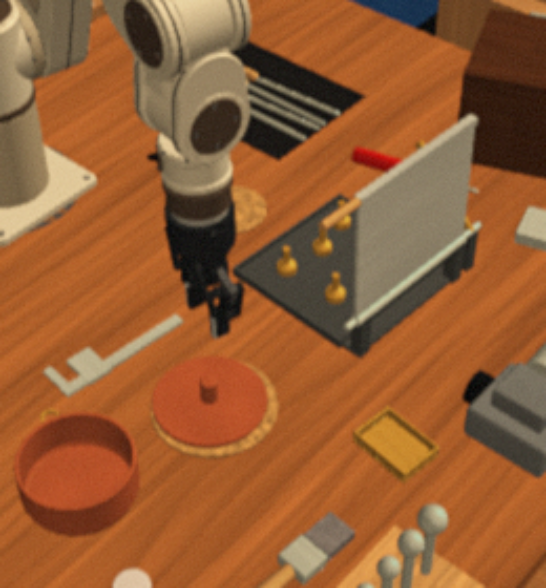

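View pics/d6.png

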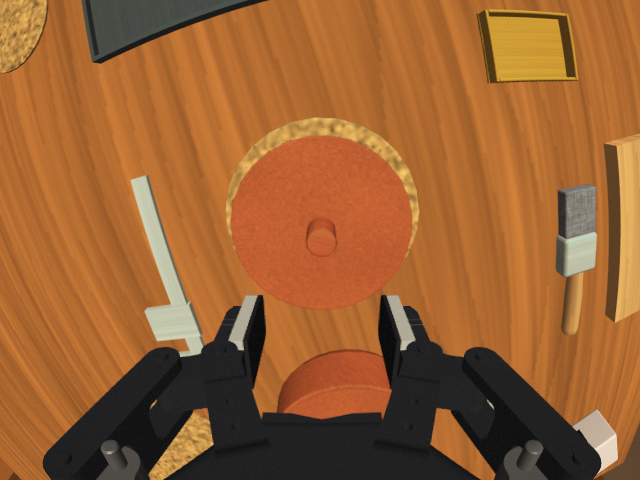

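The lid lies flat on the mat, and the four castings and the upright cover are visible. I'll hover over the tray for a wrist look.

```bash
python3 - <<'E'
from h import *
goal([.45,.16,.24],-.069)
E
```

```text
dr [0.01, 0.0, -0.23] travel [0.2402, -0.157, -0.0867]
```

```bash
python3 -m crank '{"dr":[[0,0,0],[0,0,-0.1],[0,0,-0.15],[0,0,-0.2],[0,0,-0.23],[0,0,-0.23],[0,0,-0.23],[0,0,-0.23]],"travel":[[0,-0.02,-0.05],[0.04,-0.06,-0.087],[0.09,-0.1,-0.087],[0.14,-0.14,-0.087],[0.19,-0.157,-0.087],[0.24,-0.157,-0.087],[0.24,-0.157,-0.087],[0.24,-0.157,-0.087]],"hand":[0.05,0.04,0.04,0.04,0.04,0.04,0.04,0.04]}'
cat > cast.py <<'E'
import sys
from h import *
def find(c,excl=None):
    hs=cv2.cvtColor(c['color'],cv2.COLOR_RGB2HSV).astype(int)
    m=((hs[...,0]>=16)&(hs[...,0]<=28)&(hs[...,1]>120)&(hs[...,2]>70)).astype(np.uint8)
    n,l,st,cc=cv2.connectedComponentsWithStats(m)
    return [(cc[i],st[i]) for i in range(1,n) if st[i,4]>60]
if __name__=='__main__':
    c=shot('wrist',sys.argv[1])
    for p,s in find(c): print(p.round(1),s,onz(c,p,.016).round(4))
E
python3 cast.py e1
```

```text
clock: 14.7
eef_pos: [0.4468, 0.1602, 0.2355]
tool_rot: [0.731, 0.683, -0.001, -0.0]
ft_force: [-0.5, -0.7, 0.5]
grip_width: 0.04
[14.2  8.4] [  0   0  31  21 189] [0.0835 0.4467 0.016 ]
[469.2  27.6] [ 428    4   87   52 1382] [0.6076 0.3311 0.016 ]
[14.4 25.9] [  0  17  31  21 211] [0.0847 0.4216 0.016 ]
[14.5 43.8] [  0  35  30  20 220] [0.085  0.3969 0.016 ]
[14.6 62.7] [  0  54  31  20 238] [0.0842 0.3718 0.016 ]
[307.5 107.5] [293  94  30  28 645] [0.4406 0.2518 0.016 ]
[180.2 190.4] [ 136  143   89   95 6548] [0.3018 0.1817 0.016 ]
[326.2 167.2] [312 153  29  29 642] [0.4545 0.1922 0.016 ]
[400.  222.7] [386 209  28  29 618] [0.5267 0.1306 0.016 ]
[318.9 229.4] [306 215  27  31 627] [0.4429 0.129  0.016 ]
[352.5 376.2] [337 353  36  59 544] [ 0.471  -0.0648  0.016 ]
[567.1 417.5] [558 403  21  31 261] [ 0.8409 -0.2326  0.016 ]
```

View pics/e1.png

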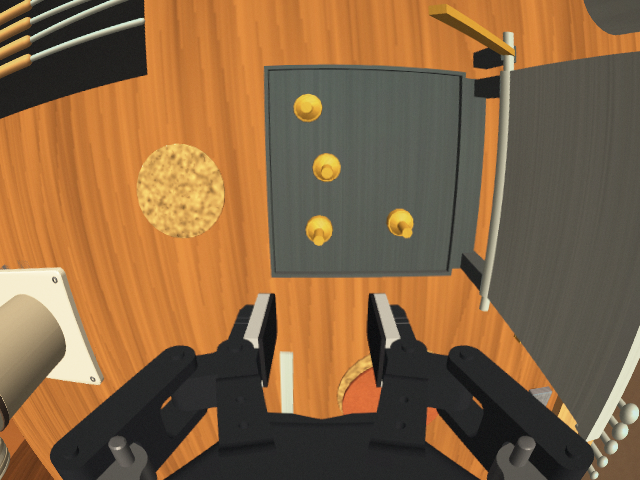

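The wrist view shows four castings: A (308,108), B (326,167), C (400,222) and D (319,229). Their positions agree with the top view to within 5 mm. Starting with D.

```bash
python3 - <<'E'
from h import *
goal([.4425,.1285,.09],-.069)
E
```

```text
dr [-0.001, 0.001, -0.001] travel [-0.0312, -0.002, 0.1457]
```

```bash
python3 -m crank '{"dr":[[0,0,0],[0,0,0],[0,0,0],[0,0,0],[0,0,0]],"travel":[[-0.016,-0.001,0.05],[-0.031,-0.002,0.1],[-0.031,-0.002,0.145],[-0.031,-0.002,0.145],[-0.031,-0.002,0.145]],"hand":[0.04,0.04,0.04,0.04,0.04]}'
python3 cast.py e2
python3 - <<'E'
from h import *
c=shot('wrist')
print(proj(c,[.4425,.1285,.006]),proj(c,[.4425,.1285,.048]))
goal([.4425,.1285,.022],-.069)
E
```

```text
clock: 15.38
eef_pos: [0.4443, 0.1293, 0.0928]
tool_rot: [0.732, 0.682, 0.001, 0.0]
ft_force: [0.3, -0.2, 1.1]
grip_width: 0.0399
[297.8  51.4] [ 274   28   48   47 1736] [0.4407 0.2513 0.016 ]
[110.7 189.7] [   52   119   118   142 13066] [0.3078 0.1814 0.016 ]
[328.8 149.1] [ 306  126   47   47 1719] [0.4544 0.192  0.016 ]
[446.8 240.5] [ 423  217   49   50 1666] [0.5274 0.1298 0.016 ]
[316.8 251.8] [ 295  227   45   54 1706] [0.4427 0.1284 0.016 ]
[587.  381.7] [575 365  29  29 418] [ 0.6947 -0.0295  0.016 ]
[433.8 417.9] [426 408  22  19 268] [ 0.5311 -0.0327  0.016 ]
[623.1 457.1] [ 598  423   42   57 1174] [ 0.8505 -0.222   0.016 ]
[315.48602145 246.65816153] [314.59175934 272.68305706]
dr [0.004, -0.001, -0.001] travel [-0.0017, -0.0028, 0.0715]
```

View pics/e2.png

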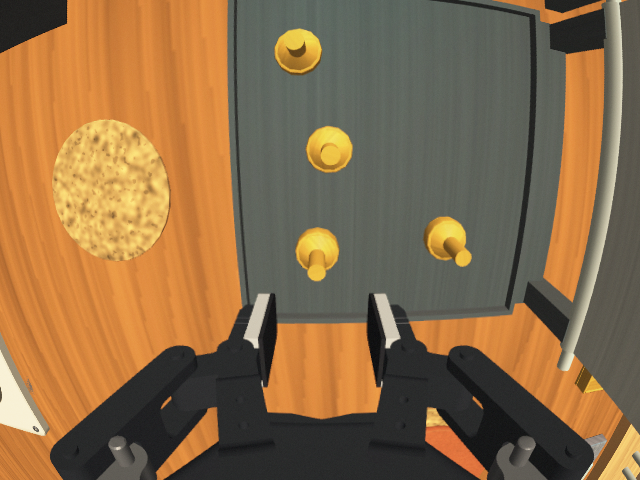

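```bash
python3 -m crank '{"dr":[[0,0,0],[0,0,0],[0,0,0],[0,0,0],[0,0,0],[0,0,0],[0,0,0],[0,0,0]],"travel":[[-0.001,-0.001,0.04],[-0.001,-0.001,0.06],[-0.001,-0.001,0.068],[-0.001,-0.001,0.068],[-0.001,-0.001,0.068],[-0.001,-0.001,0.068],[-0.001,-0.001,0.068],[-0.001,-0.001,0.068]],"hand":[0.04,0.04,0.04,0.04,0,0,0,0]}'
python3 - <<'E'
from h import *
c=shot('wrist','e3')
E
```

```text
clock: 16.48
eef_pos: [0.4429, 0.129, 0.0242]
tool_rot: [0.731, 0.682, 0.001, 0.0]
ft_force: [-0.6, 0.4, 5.9]
grip_width: 0.0077
```

View pics/e3.png

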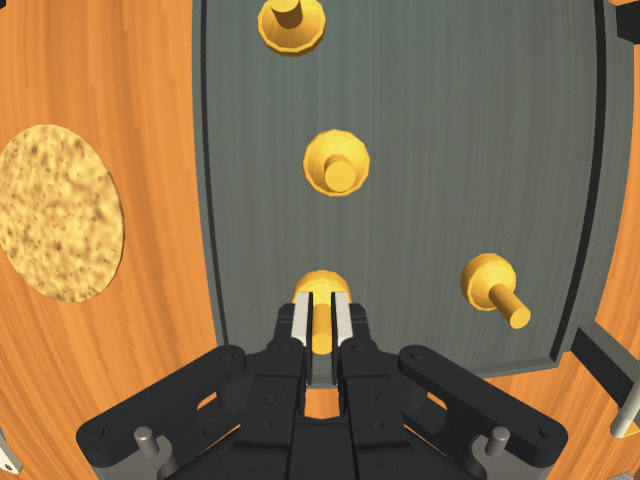

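Stem gripped. Lifting, and working out the drop at the pot.

```bash
python3 -m crank '{"dr":[[0,0,0],[0,0,0],[0,0,0],[0,0,0]],"travel":[[0,0,-0.02],[0,0,-0.06],[0,0,-0.1],[0,0,-0.1]],"hand":[0,0,0,0]}'
python3 - <<'E'
from h import *
print(bot.get_obs()['grip_width'])
goal([.494,-.338,.122],-.069)
E
```

```text
clock: 17.02
eef_pos: [0.4446, 0.1294, 0.1264]
tool_rot: [0.731, 0.682, 0.003, 0.002]
ft_force: [-0.3, 0.6, -1.5]
grip_width: 0.0075
0.00745817641035095
dr [0.007, -0.002, -0.0] travel [-0.4629, 0.0815, 0.0038]
```

```bash
python3 -m crank '{"dr":[[0,0,0],[0,0,0],[0,0,0],[0,0,0],[0,0,0],[0,0,0],[0,0,0],[0,0,0],[0,0,0],[0,0,0]],"travel":[[-0.04,0.01,-0.01],[-0.09,0.02,-0.01],[-0.15,0.03,-0.01],[-0.21,0.04,-0.01],[-0.27,0.05,-0.01],[-0.33,0.06,-0.01],[-0.39,0.07,-0.01],[-0.44,0.08,0],[-0.463,0.082,0],[-0.463,0.082,0]],"hand":[0,0,0,0,0,0,0,0,0,0]}'
python3 - <<'E'
from h import *
c=shot('wrist','e4')
goal([.494,-.338,.025],-.069)
for a in (0,1.57,3.14,4.71): print(proj(c,[.4964+.065*np.cos(a),-.3083+.065*np.sin(a),.06]).round(0))
E
```

```text
clock: 18.27
eef_pos: [0.4908, -0.3401, 0.1211]
tool_rot: [0.732, 0.681, -0.0, -0.001]
ft_force: [-0.2, 0.1, -1.5]
grip_width: 0.0079
dr [-0.003, -0.002, -0.001] travel [0.0007, 0.0033, 0.0964]
[437. 200.]
[317.  90.]
[214. 215.]
[332. 308.]
```

View pics/e4.png

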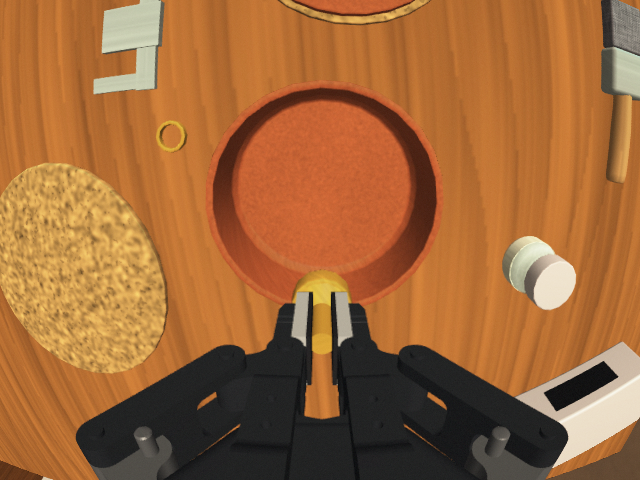

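The pot's rim is where predicted. Lowering, releasing and rising.

```bash
python3 -m crank '{"dr":[[0,0,0],[0,0,0],[0,0,0],[0,0,0],[0,0,0],[0,0,0],[0,0,0],[0,0,0],[0,0,0],[0,0,0]],"travel":[[0.001,0.003,0.04],[0.001,0.003,0.075],[0.001,0.003,0.09],[0.001,0.003,0.094],[0.001,0.003,0.094],[0.001,0.003,0.094],[0.001,0.003,0.094],[0.001,0.003,0.06],[0.001,0.003,0.01],[0.001,0.003,-0.01]],"hand":[0,0,0,0,0,0.026,0.026,0.026,0.026,0.03]}'
python3 - <<'E'
from h import *
c=shot('wrist','e5')
goal([.4415,.161,.13],-.069)
t=shot('top')
cv2.imwrite('pics/e5t.png',cv2.resize(t['color'][170:310,180:480][:,:,::-1],None,fx=2.6,fy=2.6))
E
```

```text
clock: 19.58
eef_pos: [0.4968, -0.3393, 0.1376]
tool_rot: [0.731, 0.682, 0.001, 0.003]
ft_force: [0.9, 0.5, -0.8]
grip_width: 0.0303
dr [0.008, 0.005, -0.0] travel [0.4958, -0.0906, 0.0064]
```

View pics/e5.png

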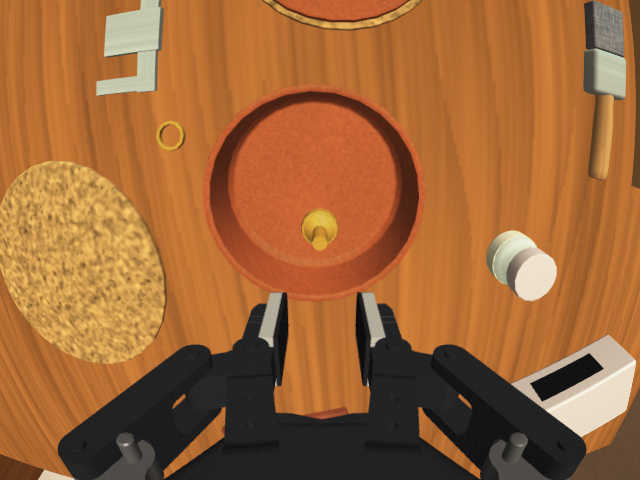

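View pics/e5t.png

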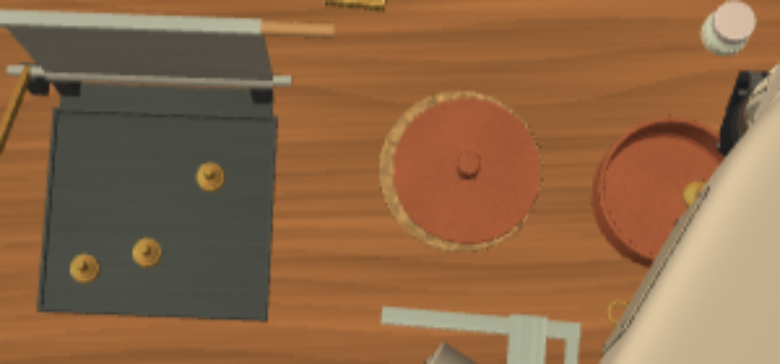

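The first casting stands in the pot at (319,228) in the wrist view. Next is C.

```bash
python3 - <<'E'
from h import *
goal([.527,.1302,.1],-.069)
E
```

```text
dr [0.007, 0.004, -0.0] travel [0.4709, -0.0029, 0.0355]
```

```bash
python3 -m crank '{"dr":[[0,0,0],[0,0,0],[0,0,0],[0,0,0],[0,0,0],[0,0,0],[0,0,0],[0,0,0],[0,0,0],[0,0,0]],"travel":[[0.06,-0.003,0],[0.12,-0.003,0],[0.18,-0.003,0],[0.24,-0.003,0],[0.3,-0.003,0],[0.36,-0.003,0],[0.42,-0.003,0],[0.47,-0.003,0.03],[0.47,-0.003,0.035],[0.47,-0.003,0.035]],"hand":[0.04,0.04,0.04,0.04,0.04,0.04,0.04,0.04,0.04,0.04]}'
python3 cast.py f1
python3 - <<'E'
from h import *
goal([.527,.130,.024],-.069)
E
```

```text
clock: 20.92
eef_pos: [0.5232, 0.1306, 0.0968]
tool_rot: [0.731, 0.682, -0.002, -0.001]
ft_force: [0.0, 1.2, -0.2]
grip_width: 0.0401
[104.2  29.6] [100   0   9  63 230] [0.3914 0.2919 0.016 ]
[474.7 133.1] [ 466   45   18  210 1630] [0.6252 0.1999 0.016 ]
[172.3  71.1] [ 143   50   55   44 1700] [0.4403 0.252  0.016 ]
[110.9  96.9] [109  83   7  25  66] [0.3936 0.244  0.016 ]
[ 44.3 216.4] [   0  134  101  271 9549] [0.3127 0.169  0.016 ]
[202.9 162.1] [ 177  140   50   45 1670] [0.4546 0.1919 0.016 ]
[325.7 247.8] [ 305  224   43   53 1640] [0.527  0.1304 0.016 ]
[466.4 271.4] [464 256   6  30  68] [0.6231 0.106  0.016 ]
[416.8 322.8] [413 315   9  19  67] [0.5885 0.0683 0.016 ]
[160.1 335.3] [152 322  16  29 215] [0.3949 0.0663 0.016 ]
[183.3 335.5] [178 324  12  22  89] [0.4152 0.0665 0.016 ]
[213.2 334.4] [209 326   9  21  97] [0.4397 0.0675 0.016 ]
[280.  379.3] [272 335  19  78 737] [0.4846 0.0236 0.016 ]
[330.4 416. ] [318 414  28   5  63] [ 0.5213 -0.0202  0.016 ]
[ 32.5 449.3] [ 12 419  44  61 154] [ 0.1172 -0.136   0.016 ]
dr [-0.001, 0.001, -0.001] travel [0.0001, 0.0031, 0.0737]
```

View pics/f1.png

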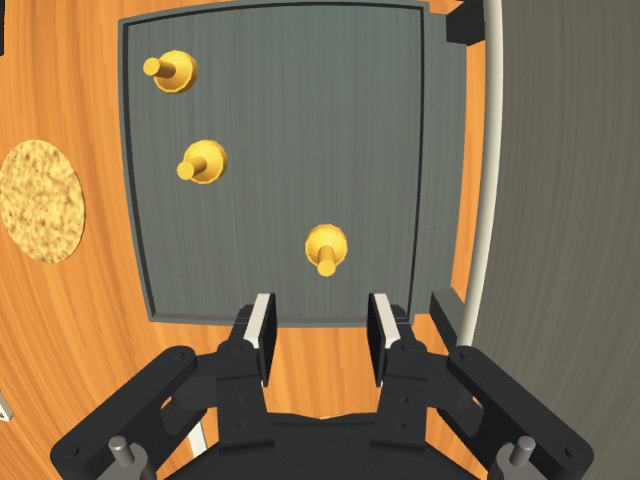

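C is at (326,248), in place. Descending and gripping.

```bash
python3 -m crank '{"dr":[[0,0,0],[0,0,0],[0,0,0],[0,0,0],[0,0,0],[0,0,0],[0,0,0],[0,0,0],[0,0,0],[0,0,0]],"travel":[[0,0.003,0.04],[0,0.003,0.065],[0,0.003,0.074],[0,0.003,0.074],[0,0.003,0.074],[0,0.003,0.074],[0,0.003,0.074],[0,0.003,0.074],[0,0.003,0.05],[0,0.003,0]],"hand":[0.04,0.04,0.04,0.04,0,0,0,0,0,0]}'
python3 -m crank '{"dr":[[0,0,0],[0,0,0]],"travel":[[0,0,-0.03],[0,0,-0.03]],"hand":[0,0]}'
python3 - <<'E'
from h import *
c=shot('wrist','f2')
goal([.4985,-.278,.125],-.069)
E
```

```text
clock: 22.22
eef_pos: [0.525, 0.1304, 0.0964]
tool_rot: [0.731, 0.682, -0.003, -0.002]
ft_force: [0.9, 0.0, -0.7]
grip_width: 0.0075
clock: 22.48
eef_pos: [0.5295, 0.1315, 0.1309]
tool_rot: [0.731, 0.682, 0.003, 0.001]
ft_force: [0.6, -0.2, -1.3]
grip_width: 0.0074
dr [0.002, -0.001, 0.0] travel [-0.4102, -0.0014, 0.0036]
```

View pics/f2.png

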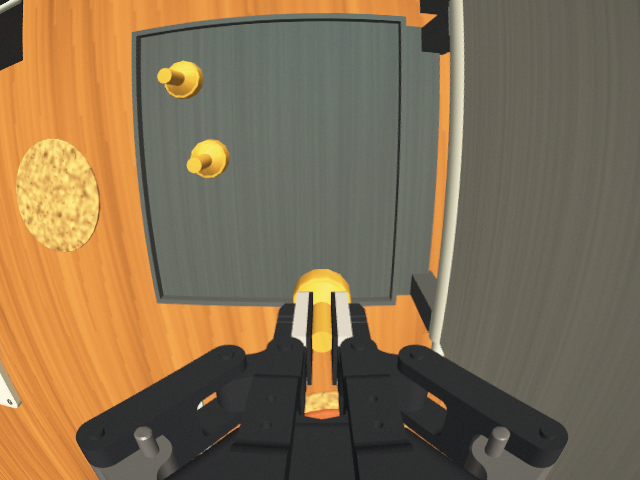

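Held. Carrying to slot 2.

```bash
python3 -m crank '{"dr":[[0,0,0],[0,0,0],[0,0,0],[0,0,0],[0,0,0],[0,0,0],[0,0,0],[0,0,0],[0,0,0],[0,0,0]],"travel":[[-0.04,0,0],[-0.09,0,0],[-0.15,0,0],[-0.21,0,0],[-0.27,0,0],[-0.33,0,0],[-0.38,0,0.002],[-0.41,0,0.004],[-0.41,0,0.004],[-0.41,0,0.004]],"hand":[0,0,0,0,0,0,0,0,0,0]}'
python3 - <<'E'
from h import *
c=shot('wrist','f3')
goal([.4985,-.278,.027],-.069)
E
```

```text
clock: 23.78
eef_pos: [0.4982, -0.2772, 0.1225]
tool_rot: [0.731, 0.682, -0.0, -0.002]
ft_force: [-0.0, -0.5, -0.7]
grip_width: 0.0077
dr [-0.002, -0.002, 0.001] travel [-0.0013, 0.0003, 0.096]
```

View pics/f3.png

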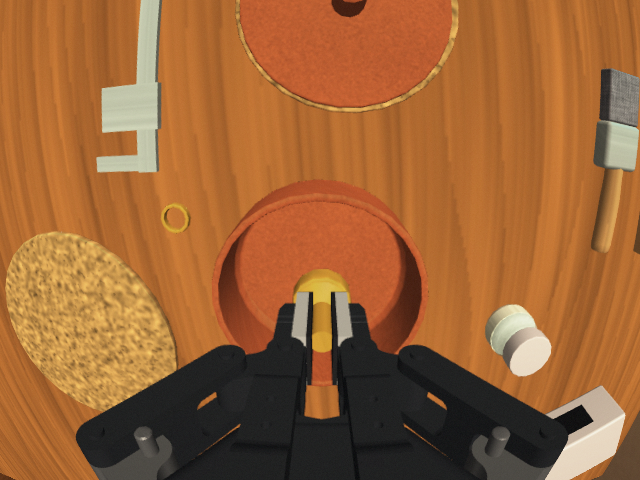

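```bash
python3 -m crank '{"dr":[[0,0,0],[0,0,0],[0,0,0],[0,0,0],[0,0,0],[0,0,0],[0,0,0],[0,0,0],[0,0,0],[0,0,0]],"travel":[[0,0,0.04],[0,0,0.075],[0,0,0.09],[0,0,0.096],[0,0,0.096],[0,0,0.096],[0,0,0.096],[0,0,0.06],[0,0,0.01],[0,0,-0.01]],"hand":[0,0,0,0,0,0.026,0.026,0.026,0.026,0.03]}'
python3 - <<'E'
from h import *
c=shot('wrist','f4')
goal([.4545,.192,.1],-.069)
E
```

```text
clock: 25.08
eef_pos: [0.5011, -0.2794, 0.1385]
tool_rot: [0.731, 0.682, 0.001, 0.003]
ft_force: [0.2, -0.8, -0.2]
grip_width: 0.0299
dr [0.009, 0.004, -0.0] travel [0.4676, -0.0802, 0.0378]
```

View pics/f4.png

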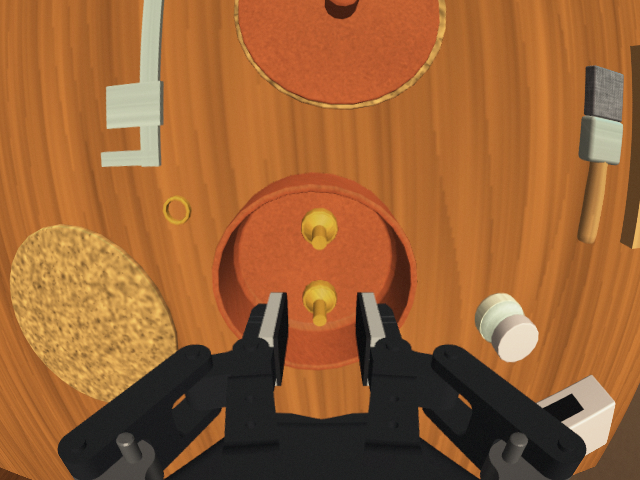

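Two castings stand in the pot, at (319,228) and (319,298). Next is B.

```bash
python3 -m crank '{"dr":[[0,0,0],[0,0,0],[0,0,0],[0,0,0],[0,0,0],[0,0,0],[0,0,0],[0,0,0],[0,0,0],[0,0,0]],"travel":[[0.06,-0.01,0],[0.12,-0.02,0],[0.18,-0.03,0],[0.24,-0.04,0],[0.3,-0.05,0],[0.36,-0.06,0],[0.42,-0.07,0],[0.467,-0.08,0.02],[0.467,-0.08,0.035],[0.467,-0.08,0.035]],"hand":[0.04,0.04,0.04,0.04,0.04,0.04,0.04,0.04,0.04,0.04]}'
python3 cast.py g1 | head -20
python3 - <<'E'
from h import *
goal([.4545,.192,.024],-.069)
E
```

```text
clock: 26.38
eef_pos: [0.4501, 0.1923, 0.0978]
tool_rot: [0.731, 0.682, -0.002, -0.0]
ft_force: [0.3, -0.5, 0.2]
grip_width: 0.0399
[600.3  35.7] [ 570    0   51   87 2883] [0.6626 0.3383 0.016 ]
[297.4 155.2] [ 275  132   46   47 1634] [0.4407 0.2521 0.016 ]
[125.2 266.6] [   69   204   113   149 10829] [0.3074 0.1861 0.016 ]
[326.7 247.5] [ 305  224   44   52 1621] [0.4545 0.1918 0.016 ]
[458.5 458.2] [433 446  44  30 490] [ 0.5734 -0.0457  0.016 ]
dr [-0.002, 0.001, -0.001] travel [0.0003, 0.0036, 0.0746]
```

View pics/g1.png

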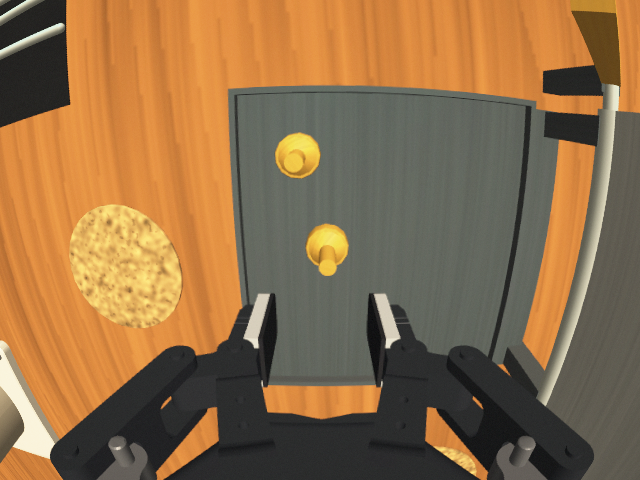

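```bash
python3 -m crank '{"dr":[[0,0,0],[0,0,0],[0,0,0],[0,0,0],[0,0,0],[0,0,0],[0,0,0],[0,0,0],[0,0,0],[0,0,0]],"travel":[[0,0.0035,0.04],[0,0.0035,0.065],[0,0.0035,0.074],[0,0.0035,0.074],[0,0.0035,0.074],[0,0.0035,0.074],[0,0.0035,0.074],[0,0.0035,0.074],[0,0.0035,0.05],[0,0.0035,0]],"hand":[0.04,0.04,0.04,0.04,0,0,0,0,0,0]}'
python3 -m crank '{"dr":[[0,0,0],[0,0,0]],"travel":[[0,0,-0.03],[0,0,-0.03]],"hand":[0,0]}'
python3 - <<'E'
from h import *
c=shot('wrist','g2')
goal([.5243,-.310,.125],-.069)
E
```

```text
clock: 27.68
eef_pos: [0.4528, 0.1922, 0.0979]
tool_rot: [0.731, 0.682, -0.003, -0.001]
ft_force: [0.5, 0.6, -0.8]
grip_width: 0.0077
clock: 27.92
eef_pos: [0.457, 0.1939, 0.1319]
tool_rot: [0.731, 0.682, 0.003, 0.001]
ft_force: [0.1, -0.2, -0.8]
grip_width: 0.0075
dr [0.002, -0.001, 0.0] travel [-0.4974, 0.103, 0.0048]
```

View pics/g2.png

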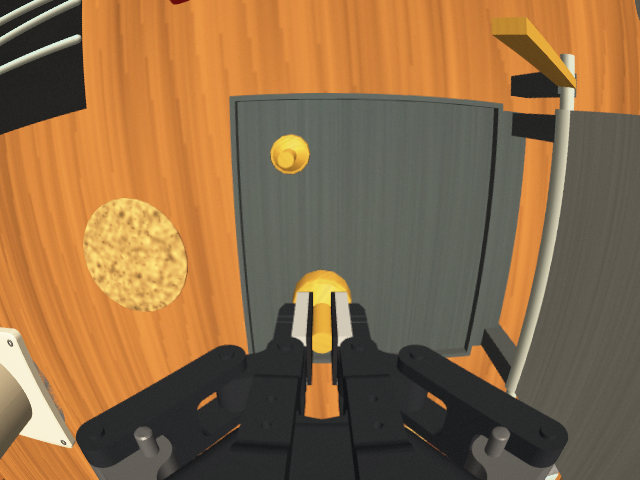

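```bash
python3 -m crank '{"dr":[[0,0,0],[0,0,0],[0,0,0],[0,0,0],[0,0,0],[0,0,0],[0,0,0],[0,0,0],[0,0,0],[0,0,0]],"travel":[[-0.05,0.01,0],[-0.11,0.02,0],[-0.17,0.035,0],[-0.23,0.05,0],[-0.29,0.06,0],[-0.35,0.075,0],[-0.41,0.088,0.002],[-0.46,0.1,0.004],[-0.497,0.103,0.004],[-0.497,0.103,0.004]],"hand":[0,0,0,0,0,0,0,0,0,0]}'
python3 -m crank '{"dr":[[0,0,0]],"travel":[[0,0,0]],"hand":[0]}'
python3 - <<'E'
from h import *
c=shot('wrist','g3')
goal([.5243,-.310,.027],-.069)
E
```

```text
clock: 29.22
eef_pos: [0.5221, -0.3121, 0.1225]
tool_rot: [0.733, 0.681, -0.001, -0.002]
ft_force: [0.0, 1.5, -1.4]
grip_width: 0.0075
clock: 29.35
eef_pos: [0.5225, -0.309, 0.1234]
tool_rot: [0.731, 0.682, -0.0, -0.002]
ft_force: [0.2, 1.0, -1.3]
grip_width: 0.0076
dr [-0.003, -0.002, 0.001] travel [-0.0015, 0.0019, 0.0969]
```

View pics/g3.png

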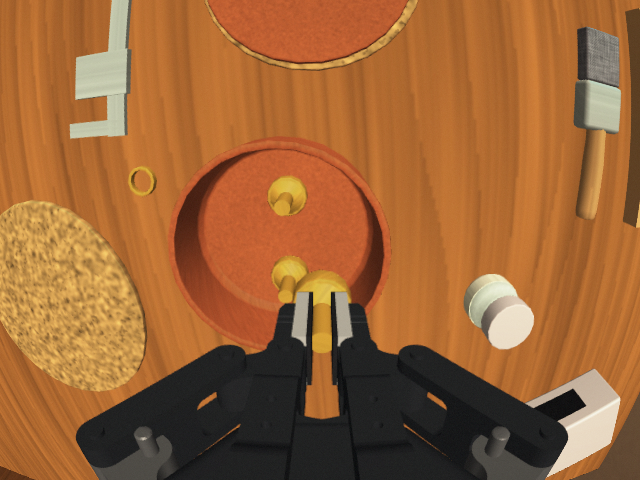

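```bash
python3 -m crank '{"dr":[[0,0,0],[0,0,0],[0,0,0],[0,0,0],[0,0,0],[0,0,0],[0,0,0],[0,0,0],[0,0,0],[0,0,0]],"travel":[[0,0.001,0.04],[0,0.001,0.075],[0,0.001,0.09],[0,0.001,0.096],[0,0.001,0.096],[0,0.001,0.096],[0,0.001,0.096],[0,0.001,0.06],[0,0.001,0.01],[0,0.001,-0.01]],"hand":[0,0,0,0,0,0.022,0.022,0.022,0.022,0.03]}'
python3 - <<'E'
from h import *
c=shot('wrist','g4')
goal([.4407,.252,.1],-.069)
E
```

```text
clock: 30.65
eef_pos: [0.5264, -0.3112, 0.1398]
tool_rot: [0.731, 0.682, 0.001, 0.003]
ft_force: [0.7, -0.2, -0.2]
grip_width: 0.03
dr [0.009, 0.004, -0.0] travel [0.5566, -0.1256, 0.0382]
```

View pics/g4.png

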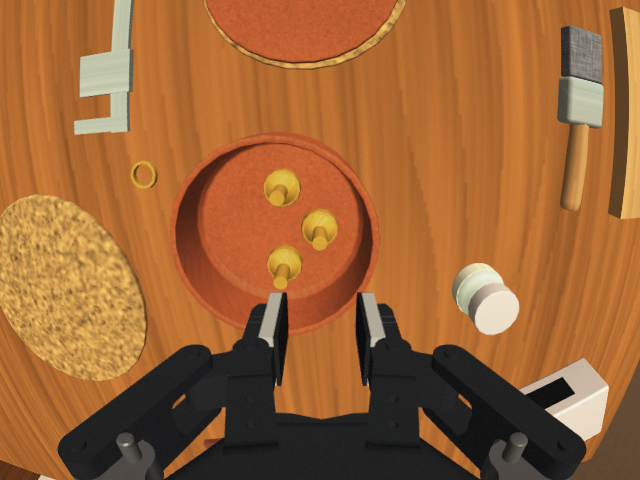

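Three castings are standing in the pot. Last one: A.

```bash
python3 -m crank '{"dr":[[0,0,0],[0,0,0],[0,0,0],[0,0,0],[0,0,0],[0,0,0],[0,0,0],[0,0,0],[0,0,0],[0,0,0]],"travel":[[0.06,-0.014,0],[0.12,-0.028,0],[0.18,-0.041,0],[0.24,-0.054,0],[0.3,-0.068,0],[0.36,-0.082,0],[0.42,-0.095,0],[0.48,-0.11,0.01],[0.53,-0.125,0.03],[0.556,-0.125,0.035]],"hand":[0.04,0.04,0.04,0.04,0.04,0.04,0.04,0.04,0.04,0.04]}'
python3 -m crank '{"dr":[[0,0,0],[0,0,0]],"travel":[[0,0,0],[0,0,0]],"hand":[0.04,0.04]}'
python3 cast.py h1 | head -20
python3 - <<'E'
from h import *
goal([.4407,.252,.024],-.069)
E
```

```text
clock: 31.95
eef_pos: [0.4361, 0.2552, 0.0989]
tool_rot: [0.73, 0.684, -0.001, -0.0]
ft_force: [0.1, -0.2, 0.2]
grip_width: 0.0399
clock: 32.2
eef_pos: [0.4381, 0.2526, 0.1002]
tool_rot: [0.731, 0.682, -0.0, 0.0]
ft_force: [0.6, -0.1, 0.3]
grip_width: 0.04
[615.8 212.3] [ 594  175   42   70 2052] [0.6766 0.2631 0.016 ]
[323.5 247. ] [ 303  223   43   52 1585] [0.4406 0.2518 0.016 ]
[151.  321.4] [ 100  277  113   96 7170] [0.3038 0.1993 0.016 ]
dr [0.0, 0.0, -0.001] travel [-0.0001, 0.0025, 0.0764]
```

View pics/h1.png

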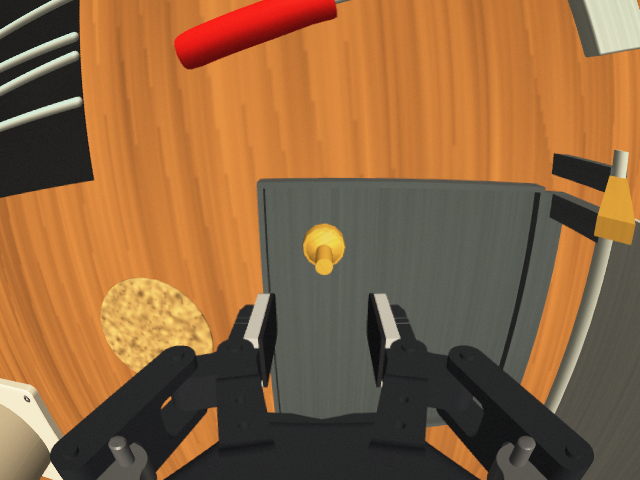

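```bash
python3 -m crank '{"dr":[[0,0,0],[0,0,0],[0,0,0],[0,0,0],[0,0,0],[0,0,0],[0,0,0],[0,0,0],[0,0,0],[0,0,0]],"travel":[[0,0.0025,0.04],[0,0.0025,0.065],[0,0.0025,0.075],[0,0.0025,0.075],[0,0.0025,0.075],[0,0.0025,0.075],[0,0.0025,0.075],[0,0.0025,0.075],[0,0.0025,0.05],[0,0.0025,0]],"hand":[0.04,0.04,0.04,0.04,0,0,0,0,0,0]}'
python3 -m crank '{"dr":[[0,0,0],[0,0,0]],"travel":[[0,0,-0.03],[0,0,-0.03]],"hand":[0,0]}'
python3 - <<'E'
from h import *
c=shot('wrist','h2');t=shot('top','h2t')
goal([.4685,-.3065,.125],-.069)
E
```

```text
clock: 33.5
eef_pos: [0.4386, 0.252, 0.0989]
tool_rot: [0.731, 0.682, -0.003, -0.001]
ft_force: [2.0, 0.5, -1.5]
grip_width: 0.0076
clock: 33.75
eef_pos: [0.4425, 0.2542, 0.133]
tool_rot: [0.731, 0.682, 0.003, 0.001]
ft_force: [0.1, 0.4, -0.6]
grip_width: 0.0077
dr [-0.0, 0.0, 0.0] travel [-0.5562, 0.0666, 0.005]
```

View pics/h2.png

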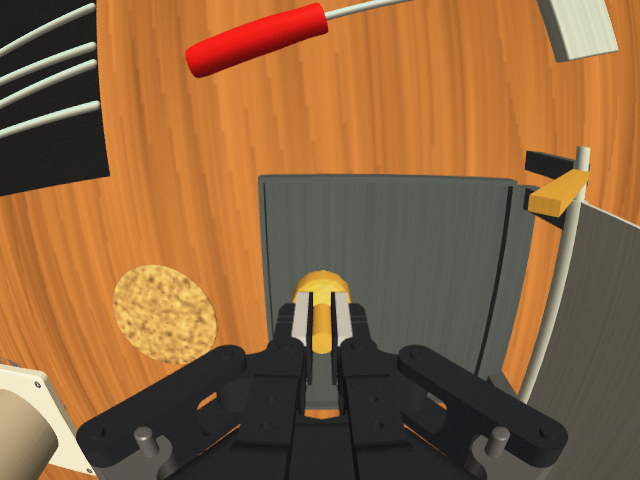

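View pics/h2t.png

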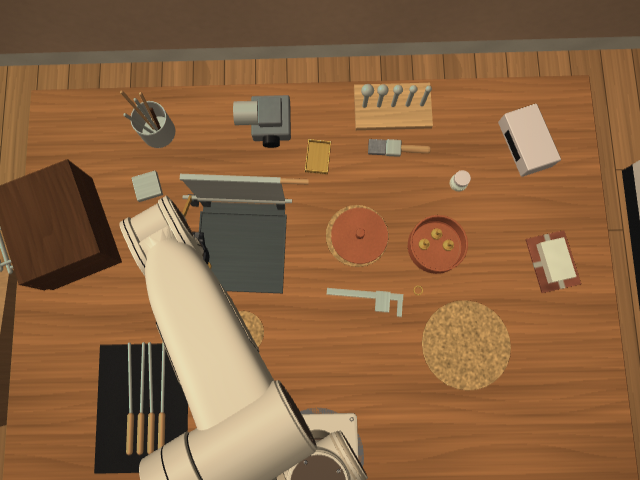

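The last casting is held, the tray is otherwise empty, and three castings are in the pot. Carrying it over.

```bash
python3 -m crank '{"dr":[[0,0,0],[0,0,0],[0,0,0],[0,0,0],[0,0,0],[0,0,0],[0,0,0],[0,0,0],[0,0,0],[0,0,0]],"travel":[[-0.05,0.006,0],[-0.11,0.013,0],[-0.17,0.02,0],[-0.23,0.028,0],[-0.29,0.035,0],[-0.35,0.042,0],[-0.41,0.049,0.002],[-0.47,0.056,0.004],[-0.52,0.063,0.004],[-0.556,0.0665,0.004]],"hand":[0,0,0,0,0,0,0,0,0,0]}'
python3 -m crank '{"dr":[[0,0,0],[0,0,0]],"travel":[[0,0,0],[0,0,0]],"hand":[0,0]}'
python3 - <<'E'
from h import *
c=shot('wrist','h3')
goal([.4685,-.3065,.027],-.069)
E
```

```text
clock: 35.1
eef_pos: [0.4673, -0.3078, 0.1239]
tool_rot: [0.732, 0.682, -0.0, -0.002]
ft_force: [-0.6, 0.3, -0.7]
grip_width: 0.0072
clock: 35.35
eef_pos: [0.4675, -0.3051, 0.1245]
tool_rot: [0.731, 0.682, -0.0, -0.002]
ft_force: [0.7, -0.7, -0.4]
grip_width: 0.0077
dr [-0.003, -0.002, 0.001] travel [-0.0018, 0.001, 0.0979]
```

View pics/h3.png

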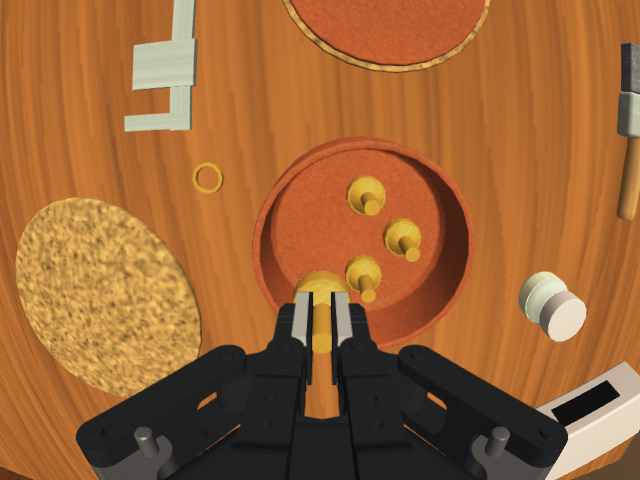

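```bash
python3 -m crank '{"dr":[[0,0,0],[0,0,0],[0,0,0],[0,0,0],[0,0,0],[0,0,0],[0,0,0],[0,0,0],[0,0,0],[0,0,0]],"travel":[[-0.001,0.001,0.04],[-0.001,0.001,0.075],[-0.001,0.001,0.09],[-0.001,0.001,0.096],[-0.001,0.001,0.096],[-0.001,0.001,0.096],[-0.001,0.001,0.096],[-0.001,0.001,0.06],[-0.001,0.001,0.01],[-0.001,0.001,-0.04]],"hand":[0,0,0,0,0,0.022,0.022,0.022,0.022,0.03]}'
python3 -m crank '{"dr":[[0,0,0],[0,0,0]],"travel":[[0,0,0],[0,0,0]],"hand":[0.03,0.03]}'
python3 - <<'E'
from h import *
c=shot('wrist','h4')
goal([.527,-.115,.12],-.3)
E
```

```text
clock: 36.65
eef_pos: [0.4695, -0.3073, 0.1682]
tool_rot: [0.731, 0.682, 0.0, 0.0]
ft_force: [1.3, -0.8, 0.0]
grip_width: 0.0301
clock: 36.9
eef_pos: [0.4695, -0.3073, 0.1666]
tool_rot: [0.731, 0.682, 0.0, 0.0]
ft_force: [0.3, -0.1, -0.1]
grip_width: 0.03
dr [-0.001, -0.001, 0.231] travel [0.1953, 0.0447, 0.0456]
```

View pics/h4.png

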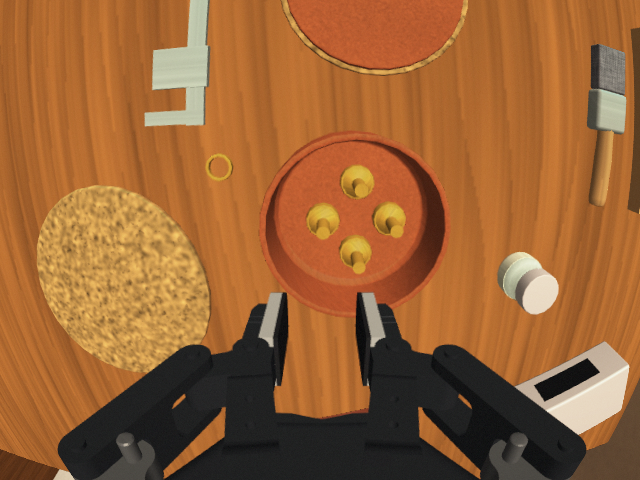

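All four castings stand in the pot. I'll check the pot's centre from its rim in this view, then go back for the lid.

```bash
python3 - <<'E'
from h import *
c=shot('wrist')
hs=cv2.cvtColor(c['color'],cv2.COLOR_RGB2HSV)
m=((hs[...,0]<=10)&(hs[...,1]>150)).astype(np.uint8); m[:120]=0;m[290:]=0
m=cv2.morphologyEx(m,cv2.MORPH_OPEN,np.ones((5,5)))
cs,_=cv2.findContours(m,0,cv2.CHAIN_APPROX_NONE); k=max(cs,key=cv2.contourArea); print(cv2.boundingRect(k))
H=cv2.convexHull(k)[:,0]
# upper part rows may show outside wall; use all
P=np.array([onz(c,q,.06)[:2] for q in H if q[1]<285])
from scipy.optimize import least_squares
r=least_squares(lambda x:np.hypot(*(P-x[:2]).T)-x[2],[.496,-.308,.07],loss='soft_l1',f_scale=.001); print(r.x, np.abs(r.fun).max())
for a in np.arange(8)*np.pi/4: print(proj(c,[.4964+.07*np.cos(a),-.3083+.07*np.sin(a),.06]).round(0),end=' ')
E
python3 -m crank '{"dr":[[0,0,0],[0,0,0.08],[0,0,0.16],[0,0,0.23],[0,0,0.23],[0,0,0.23]],"travel":[[0.05,0.01,0],[0.1,0.02,0.01],[0.15,0.035,0.03],[0.195,0.045,0.045],[0.195,0.045,0.045],[0.195,0.045,0.045]],"hand":[0.05,0.05,0.05,0.05,0.05,0.05]}'
python3 - <<'E'
from h import *
c=shot('wrist','i1')
print(proj(c,[.527,-.1152,.053]))
goal([.527,-.1152,.027],-.3)
E
```

```text
(260, 137, 192, 153)
[ 0.49550783 -0.3075915   0.06896272] 0.0026037825772343426
[453. 229.] [427. 162.] [354. 135.] [282. 171.] [261. 242.] [296. 302.] [362. 320.] [425. 292.] clock: 37.75
eef_pos: [0.5273, -0.1158, 0.1203]
tool_rot: [0.804, 0.594, -0.001, -0.001]
ft_force: [0.4, -0.5, 0.4]
grip_width: 0.0504
[319.22866087 255.31213136]
dr [-0.001, 0.0, 0.001] travel [0.0011, -0.0008, 0.0938]
```

View pics/i1.png

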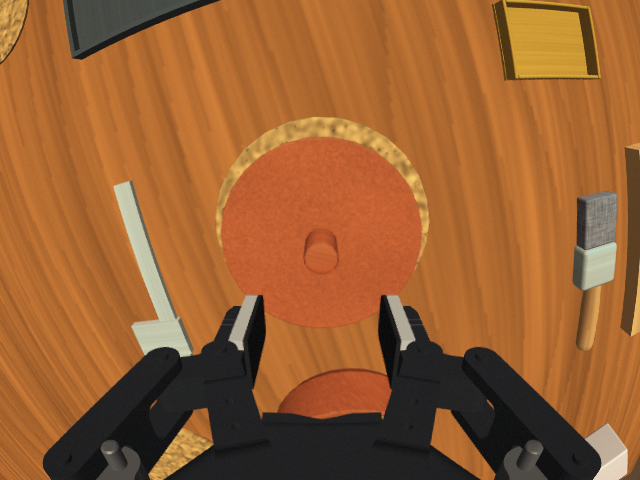

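The pot-centre fit is (0.4955,-0.3076), within 1 mm of the lid reading. The knob is at (321,257), as predicted. Gripping the lid.

```bash
python3 -m crank '{"dr":[[0,0,0],[0,0,0],[0,0,0],[0,0,0],[0,0,0],[0,0,0],[0,0,0],[0,0,0],[0,0,0],[0,0,0]],"travel":[[0.001,0,0.04],[0.001,0,0.07],[0.001,0,0.088],[0.001,0,0.092],[0.001,0,0.092],[0.001,0,0.092],[0.001,0,0.092],[0.001,0,0.092],[0.001,0,0.092],[0.001,0,0.092]],"hand":[0.05,0.05,0.05,0.05,0.05,0,0,0,0,0]}'
python3 -m crank '{"dr":[[0,0,0],[0,0,0],[0,0,0],[0,0,0],[0,0,0]],"travel":[[0,0,-0.015],[0,0,-0.05],[0,0,-0.1],[0,0,-0.13],[0,0,-0.13]],"hand":[0,0,0,0,0]}'
python3 - <<'E'
from h import *
c=shot('wrist','i2')
goal([.496,-.308,.155],-.5)
E
```

```text
clock: 39.05
eef_pos: [0.5289, -0.1151, 0.0306]
tool_rot: [0.805, 0.594, 0.0, 0.001]
ft_force: [-1.6, 0.7, 6.3]
grip_width: 0.02
clock: 39.67
eef_pos: [0.5304, -0.1152, 0.1627]
tool_rot: [0.804, 0.594, 0.002, 0.003]
ft_force: [0.5, 0.6, -1.6]
grip_width: 0.0203
dr [0.003, -0.001, 0.201] travel [-0.1943, 0.0254, 0.0055]
```

View pics/i2.png

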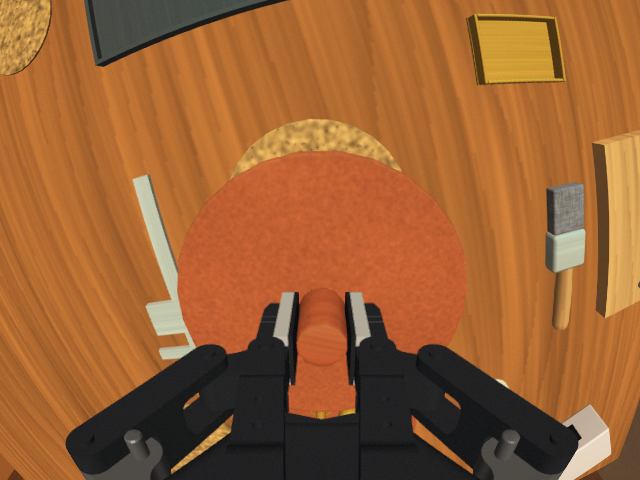

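```bash
python3 -m crank '{"dr":[[0,0,0.04],[0,0,0.08],[0,0,0.12],[0,0,0.16],[0,0,0.2],[0,0,0.2],[0,0,0.2],[0,0,0.2]],"travel":[[-0.03,0.004,0],[-0.07,0.01,0],[-0.11,0.015,0],[-0.15,0.02,0],[-0.18,0.024,0.003],[-0.194,0.0255,0.005],[-0.194,0.0255,0.005],[-0.194,0.0255,0.005]],"hand":[0,0,0,0,0,0,0,0]}'
python3 -m crank '{"dr":[[0,0,0],[0,0,0]],"travel":[[0,0,0],[0,0,0]],"hand":[0,0]}'
python3 - <<'E'
from h import *
c=shot('wrist','i3')
goal([.496,-.308,.09],-.5)
E
```

```text
clock: 40.72
eef_pos: [0.4955, -0.3064, 0.1538]
tool_rot: [0.859, 0.511, -0.0, -0.001]
ft_force: [-0.5, -0.5, -1.6]
grip_width: 0.0198
clock: 40.98
eef_pos: [0.4959, -0.3069, 0.1546]
tool_rot: [0.859, 0.511, 0.0, 0.0]
ft_force: [-0.4, 0.2, -2.3]
grip_width: 0.0199
dr [0.0, -0.0, 0.002] travel [-0.0007, 0.0006, 0.0646]
```

View pics/i3.png

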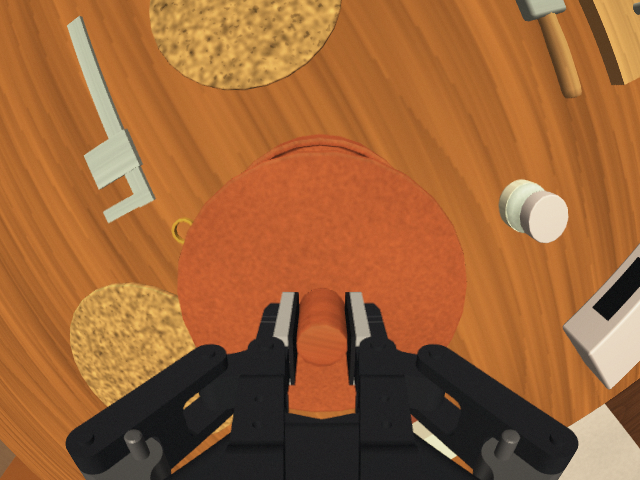

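Same alignment as at lift-off, with the rim crescent centred at u≈320. Lowering gently.

```bash
python3 -m crank '{"dr":[[0,0,0],[0,0,0],[0,0,0],[0,0,0],[0,0,0],[0,0,0],[0,0,0],[0,0,0],[0,0,0],[0,0,0]],"travel":[[-0.0005,0.0005,0.025],[-0.0005,0.0005,0.045],[-0.0005,0.0005,0.055],[-0.0005,0.0005,0.06],[-0.0005,0.0005,0.064],[-0.0005,0.0005,0.067],[-0.0005,0.0005,0.07],[-0.0005,0.0005,0.073],[-0.0005,0.0005,0.075],[-0.0005,0.0005,0.075]],"hand":[0,0,0,0,0,0,0,0,0,0]}'
python3 - <<'E'
from h import *
c=shot('wrist','i4');s=shot('scene');print(bot.get_obs()['ft_force'],bot.get_obs()['eef_pos'])
cv2.imwrite('pics/i4s.png',cv2.resize(s['color'][250:400,150:320][:,:,::-1],None,fx=4,fy=4))
E
```

```text
clock: 42.28
eef_pos: [0.4956, -0.3083, 0.0791]
tool_rot: [0.86, 0.511, -0.0, -0.0]
ft_force: [0.4, 0.4, -2.1]
grip_width: 0.0198
[ 0.17270358 -1.13103293 -2.33677251] [ 0.49573137 -0.3084323   0.07935901]
```

View pics/i4s.png

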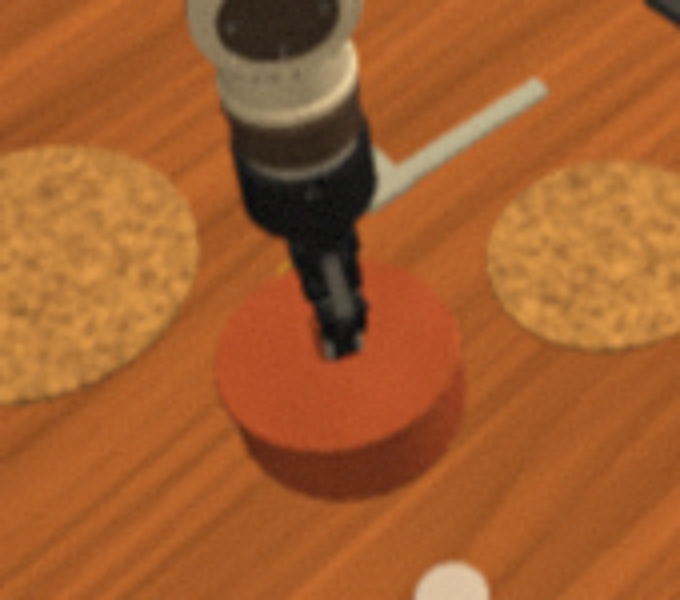

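No contact yet. Lowering 2.5 mm more.

```bash
python3 -m crank '{"dr":[[0,0,0],[0,0,0],[0,0,0],[0,0,0]],"travel":[[0,0,0.001],[0,0,0.002],[0,0,0.0025],[0,0,0.0025]],"hand":[0,0,0,0]}'
```

```text
clock: 42.88
eef_pos: [0.4959, -0.3085, 0.0786]
tool_rot: [0.86, 0.511, 0.0, 0.001]
ft_force: [-1.2, 1.5, 7.0]
grip_width: 0.02
```

Contact at z 0.0786, exactly the seated height. Releasing and rising.

```bash
python3 -m crank '{"dr":[[0,0,0],[0,0,0],[0,0,0],[0,0,0],[0,0,0],[0,0,0],[0,0,0]],"travel":[[0,0,0],[0,0,0],[0,0,0],[0,0,-0.03],[0,0,-0.08],[0,0,-0.13],[0,0,-0.15]],"hand":[0.05,0.05,0.05,0.05,0.05,0.05,0.05]}'
python3 -m crank '{"dr":[[0,0,0],[0,0,0]],"travel":[[0,0,0],[0,0,0]],"hand":[0.05,0.05]}'
sed -i 's/^c=shot(.wrist.)$/c=shot("wrist","i5")/' lid.py; python3 lid.py; python3 - <<'E'
from h import *
s=shot('scene')
cv2.imwrite('pics/i5s.png',cv2.resize(s['color'][250:400,150:320][:,:,::-1],None,fx=4,fy=4))
E
```

```text
clock: 43.75
eef_pos: [0.4971, -0.3092, 0.2306]
tool_rot: [0.86, 0.511, 0.001, 0.003]
ft_force: [0.4, -0.2, -0.0]
grip_width: 0.0502
clock: 44.0
eef_pos: [0.4951, -0.308, 0.2252]
tool_rot: [0.86, 0.511, -0.001, -0.001]
ft_force: [-0.3, -0.3, -0.3]
grip_width: 0.0501
[  9 189 188] [  9 187 188] [ 13 184 159]
(240, 39, 167, 166)
((0.4958009719848633, -0.3099879026412964), (0.1418525129556656, 0.1466759592294693), 160.77127075195312) [ 0.50496801 -0.30579713  0.101     ]
dr [-0.004, -0.0, 0.001] travel [-0.0014, 0.0024, 0.1527]
```

View pics/i5s.png

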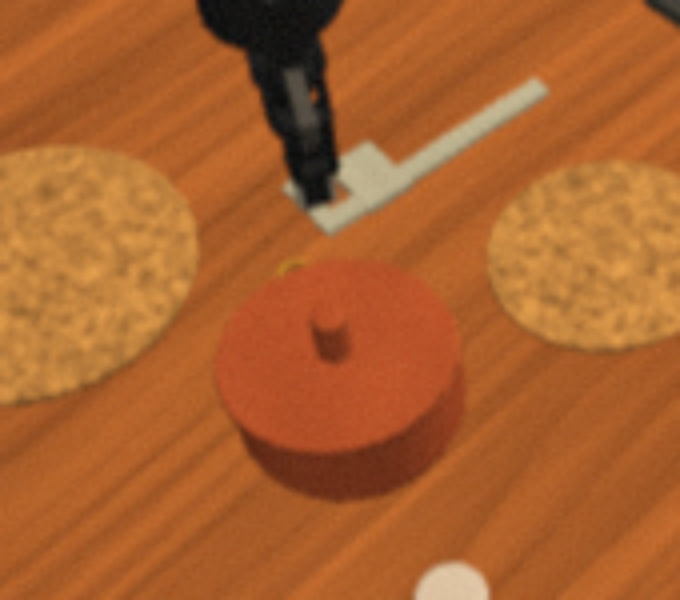

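View pics/i5.png

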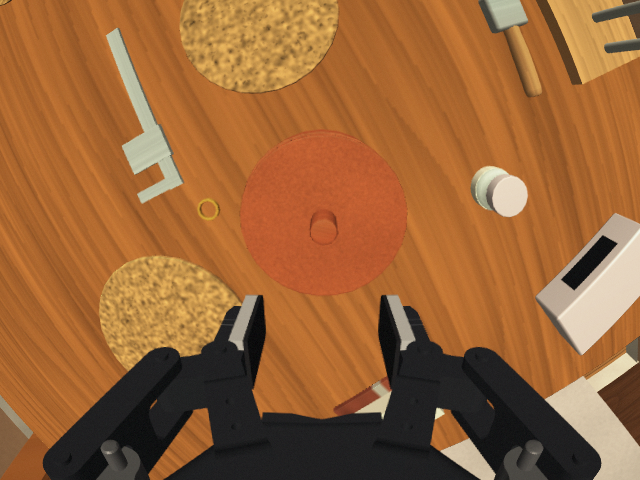

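The lid is seated: its disc centre is (0.4958,-0.310), the same as at the start, and it lies level. Now back to the cover's rod.

```bash
python3 - <<'E'
from h import *
goal([.5995,.0295,.32],-.069)
E
```

```text
dr [-0.003, -0.001, -0.43] travel [0.3464, -0.07, -0.0948]
```

```bash
python3 -m crank '{"dr":[[0,0,0],[0,0,0],[0,0,-0.1],[0,0,-0.2],[0,0,-0.3],[0,0,-0.43],[0,0,-0.43],[0,0,-0.43],[0,0,-0.43],[0,0,-0.43]],"travel":[[0,0,-0.05],[0.04,-0.01,-0.095],[0.1,-0.02,-0.095],[0.16,-0.03,-0.095],[0.22,-0.04,-0.095],[0.28,-0.055,-0.095],[0.32,-0.065,-0.095],[0.346,-0.07,-0.095],[0.346,-0.07,-0.095],[0.346,-0.07,-0.095]],"hand":[0.05,0.05,0.05,0.05,0.05,0.05,0.05,0.05,0.05,0.05]}'
python3 - <<'E'
from h import *
c=shot('wrist','j1')
goal([.6003,.029,.245],-.069)
print(proj(c,[.6003,.029,.264]))
E
```

```text
clock: 45.4
eef_pos: [0.5995, 0.0284, 0.321]
tool_rot: [0.731, 0.682, -0.001, -0.0]
ft_force: [-0.5, -0.1, 0.1]
grip_width: 0.0499
dr [-0.001, 0.001, -0.001] travel [0.0011, 0.0008, 0.0763]
[320.73892576 261.09594372]
```

View pics/j1.png

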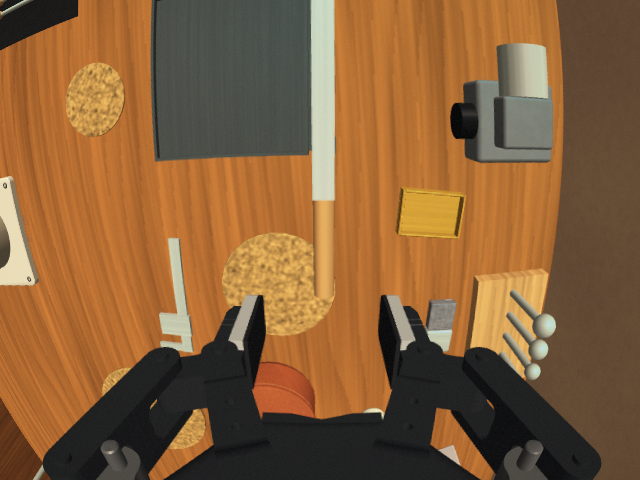

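The rod is at u≈324, between the jaws. The tray is empty.

```bash
python3 -m crank '{"dr":[[0,0,0],[0,0,0],[0,0,0],[0,0,0],[0,0,0],[0,0,0],[0,0,0],[0,0,0],[0,0,0],[0,0,0]],"travel":[[0.001,0.002,0.03],[0.001,0.002,0.06],[0.001,0.002,0.076],[0.001,0.002,0.076],[0.001,0.002,0.076],[0.001,0.002,0.076],[0.001,0.002,0.076],[0.001,0.002,0.076],[0.001,0.002,0.076],[0.001,0.002,0.076]],"hand":[0.05,0.05,0.05,0.05,0,0,0,0,0,0]}'
python3 - <<'E'
from h import *
c=shot('wrist','j2');print(bot.get_obs()['eef_pos'])
E
```

```text
clock: 46.7
eef_pos: [0.6022, 0.0294, 0.2473]
tool_rot: [0.731, 0.682, 0.001, 0.001]
ft_force: [-2.4, -1.8, 5.4]
grip_width: 0.0099
[0.60216297 0.02941713 0.24723654]
```

View pics/j2.png

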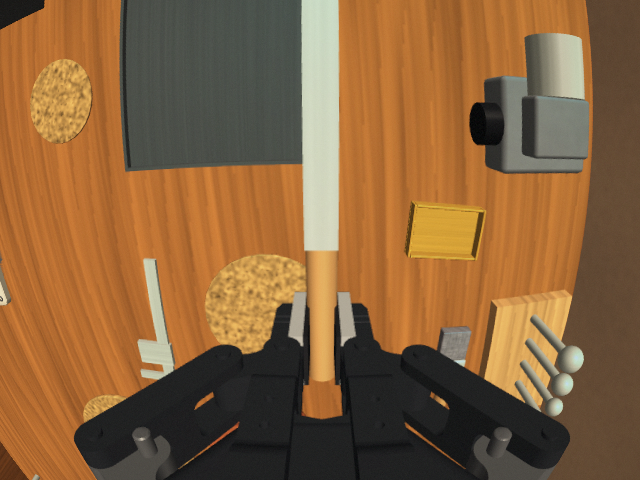

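Gripped. Fitting a circle to the earlier arc puts the hinge about 4 mm farther out, so the cover angle is now about 1.55. Folding it down along the arc.

```bash
python3 -m crank '{"dr":[[0,0,0],[0,0,0],[0,0,0],[0,0,0],[0,0,0],[0,0,0],[0,0,0],[0,0,0],[0,0,0],[0,0,0]],"travel":[[0,-0.0125,0.0005],[0,-0.025,0.002],[0,-0.037,0.0045],[0,-0.049,0.0075],[0,-0.061,0.011],[0,-0.073,0.0155],[0,-0.084,0.021],[0,-0.095,0.027],[0,-0.1055,0.0335],[0,-0.1155,0.041]],"hand":[0,0,0,0,0,0,0,0,0,0]}'
python3 -m crank '{"dr":[[0,0,0],[0,0,0],[0,0,0],[0,0,0]],"travel":[[0,-0.008,0.0065],[0,-0.0155,0.0135],[0,-0.0185,0.0165],[0,-0.0185,0.0165]],"hand":[0,0,0,0]}'
python3 - <<'E'
from h import *
o=bot.get_obs();print(o['eef_pos'],o['ft_force'])
c=shot('wrist','k1');s=shot('scene')
cv2.imwrite('pics/k1s.png',cv2.resize(s['color'][130:300,290:460][:,:,::-1],None,fx=3.5,fy=3.5,interpolation=cv2.INTER_CUBIC))
E
```

```text
clock: 48.0
eef_pos: [0.4887, 0.0371, 0.2072]
tool_rot: [0.731, 0.682, 0.002, 0.003]
ft_force: [1.7, -3.6, 5.4]
grip_width: 0.0095
clock: 48.5
eef_pos: [0.4682, 0.0384, 0.1889]
tool_rot: [0.731, 0.682, -0.0, 0.001]
ft_force: [-1.7, -4.5, 6.0]
grip_width: 0.0097
[0.46823742 0.03838695 0.18886774] [-1.70593251 -4.46690969  5.9507306 ]
```

View pics/k1s.png

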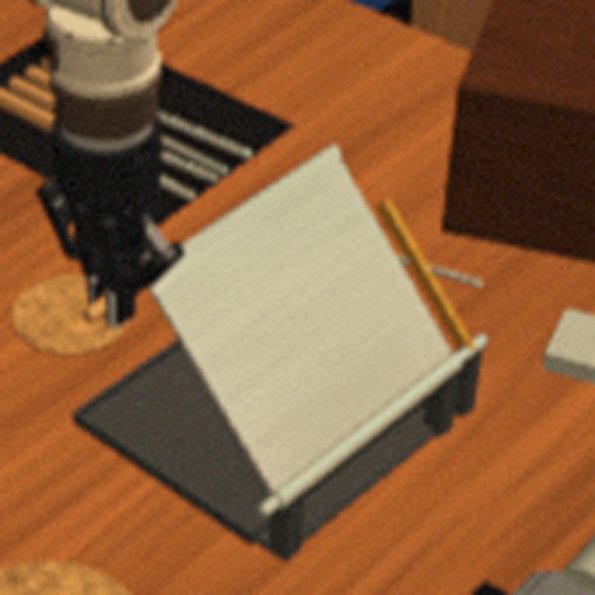

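View pics/k1.png

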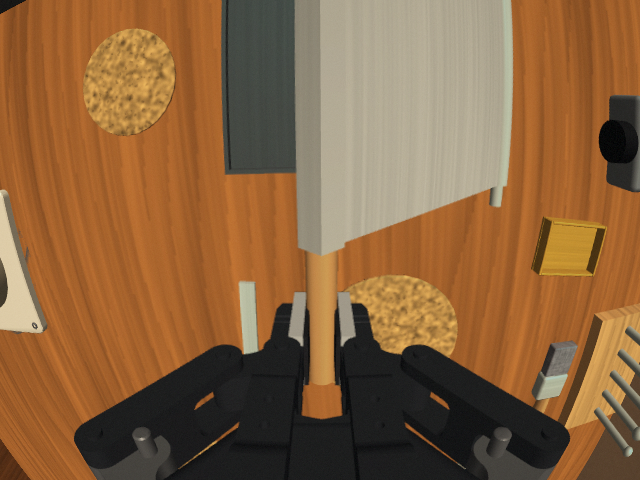

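The cover's right edge looks nearly parallel to the stay. I'll check its angle numerically by casting the edge pixels onto the vertical planes of the edge and of the stay.

```bash
cat > ang.py <<'E'
from h import *
s=shot('scene');t=shot('top','k_top')
yaw=-.0693; ex=np.array([np.cos(yaw),np.sin(yaw),0]);ey=np.array([-np.sin(yaw),np.cos(yaw),0])
O=np.array([.4917,.179,0])
def onplane(c,uv,y):
    o,d=ray(c,uv); k=(y-(o-O)@ey)/(d@ey); X=o+k*d; return (X-O)@ex,X[2]
def ang(c,a,b,y):
    A=onplane(c,a,y);B=onplane(c,b,y); return np.round(A,4),np.round(B,4),round(np.degrees(np.arctan2(A[1]-B[1],B[0]-A[0])),1)
E
python3 - <<'E'
from ang import *
print('cover',ang(s,(386.3,172.3),(418.6,231.4),.108))
for y in(.12,.13,.14):print('stay',y,ang(s,(400.9,188.6),(423.7,228.6),y))
cv2.imwrite('pics/k2.png',cv2.resize(s['color'][160:245,370:440][:,:,::-1],None,fx=7,fy=7,interpolation=cv2.INTER_CUBIC))
cv2.imwrite('pics/k3.png',cv2.resize(t['color'][185:285,165:325][:,:,::-1],None,fx=4.8,fy=4.8,interpolation=cv2.INTER_CUBIC))
E
```

```text
cover (array([-0.0097,  0.2115]), array([0.1202, 0.0721]), np.float64(47.0))
stay 0.12 (array([0.0364, 0.1725]), array([0.1279, 0.0798]), np.float64(45.4))
stay 0.13 (array([0.029, 0.163]), array([0.1214, 0.0694]), np.float64(45.4))
stay 0.14 (array([0.0216, 0.1534]), array([0.1149, 0.0589]), np.float64(45.4))
```

View pics/k2.png

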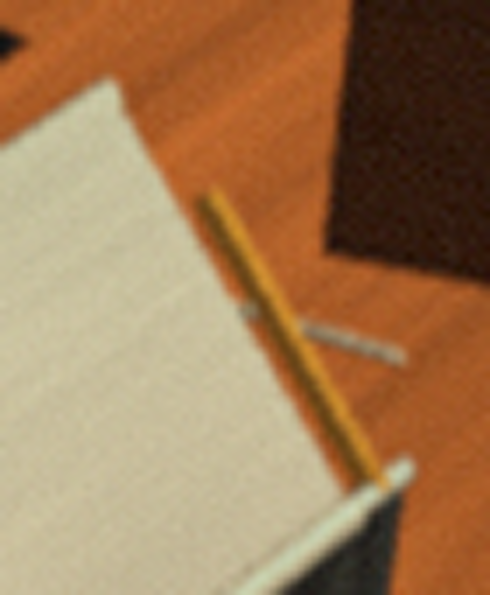

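View pics/k3.png

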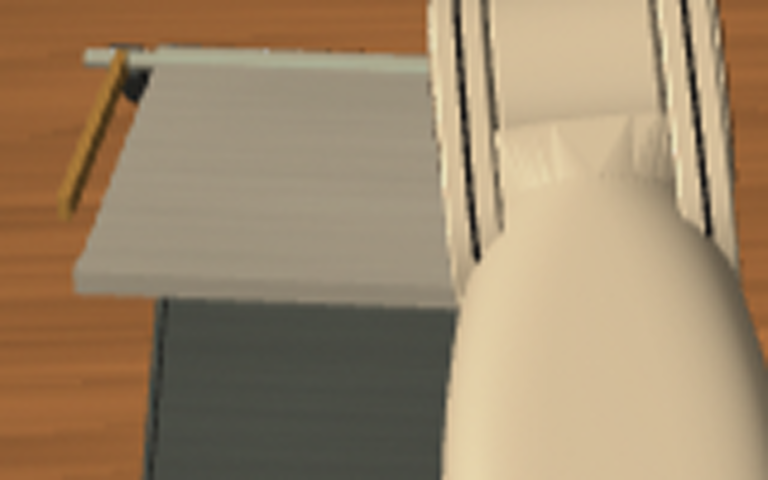

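```bash
python3 - <<'E'
from ang import *
print('cover s',ang(s,(387.9,175),(418.6,230),.108))
print('stay s',ang(s,(400,187.9),(423.6,229.3),.13))
print('cover t',ang(t,(180.6,240.2),(197.3,199.2),.108))
print('stay t',ang(t,(179,229.2),(190.4,197.1),.13))
p=tri(t,(180.6,240.2),s,(386,171.5));print('corner',p,(p[0]-O)@ex,(p[0]-O)@ey)
E
```

```text
cover s (array([-0.0034,  0.2055]), array([0.1196, 0.0771]), np.float64(46.2))
stay s (array([0.0256, 0.1637]), array([0.1214, 0.0667]), np.float64(45.4))
cover t (array([-0.0135,  0.2066]), array([0.1139, 0.07  ]), np.float64(47.0))
stay t (array([0.0238, 0.1387]), array([0.1234, 0.05  ]), np.float64(41.7))
corner (array([0.48604874, 0.28786108, 0.21174799]), np.float64(0.0035091865194964286)) -0.01317572658281103 0.10820846722998395
```

Estimates: 46–47° at the panel's top surface from the images, 44.5–45° from the arm. The stay reads 45.4° in the scene view by the same method. That is within tolerance, so I'll release and back off.

```bash
python3 -m crank '{"dr":[[0,0,0],[0,0,0],[0,0,0],[0,0,0],[0,0,0],[0,0,0],[0,0,0],[0,0,0]],"travel":[[0,0,0],[0,0,0],[0,0,0],[0,0,-0.03],[0,0,-0.08],[0,0,-0.11],[-0.06,-0.03,-0.11],[-0.12,-0.06,-0.11]],"hand":[0.04,0.04,0.04,0.04,0.04,0.04,0.04,0.04]}'
python3 -m crank '{"dr":[[0,0,0],[0,0,0],[0,0,0],[0,0,0],[0,0,0],[0,0,0]],"travel":[[-0.06,-0.05,0],[-0.1,-0.1,0],[-0.1,-0.1,0],[-0.1,-0.1,0],[-0.1,-0.1,0],[-0.1,-0.1,0]],"hand":[0.04,0.04,0.04,0.04,0.04,0.04]}'
python3 - <<'E'
from ang import *
cv2.imwrite('pics/m_s.png',s['color'][:,:,::-1])
cv2.imwrite('pics/m2.png',cv2.resize(s['color'][160:300,300:440][:,:,::-1],None,fx=4.2,fy=4.2,interpolation=cv2.INTER_CUBIC))
cv2.imwrite('pics/m3.png',cv2.resize(t['color'][185:305,165:325][:,:,::-1],None,fx=4.8,fy=4.8,interpolation=cv2.INTER_CUBIC))
E
```

```text
clock: 49.8
eef_pos: [0.4045, -0.0692, 0.2985]
tool_rot: [0.73, 0.683, 0.0, 0.0]
ft_force: [0.6, -0.2, 0.4]
grip_width: 0.0399
clock: 50.55
eef_pos: [0.2988, -0.161, 0.2982]
tool_rot: [0.73, 0.683, 0.0, -0.0]
ft_force: [-0.1, -0.2, -0.2]
grip_width: 0.0403
```

View pics/m2.png

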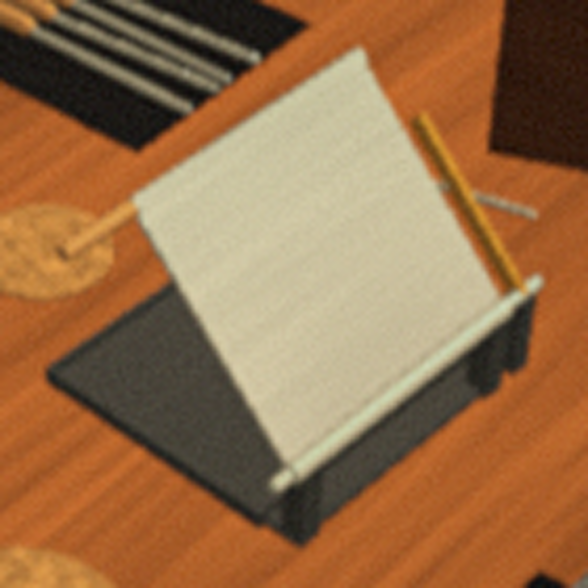

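View pics/m3.png

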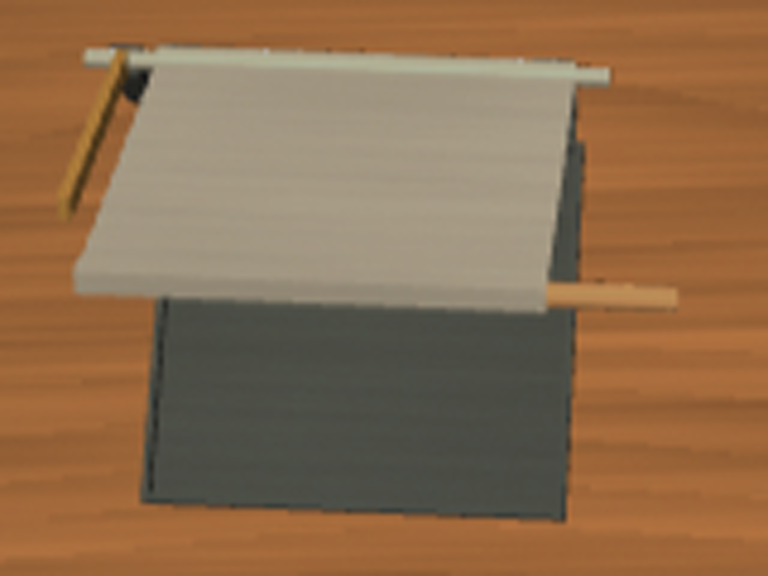

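View pics/m_s.png

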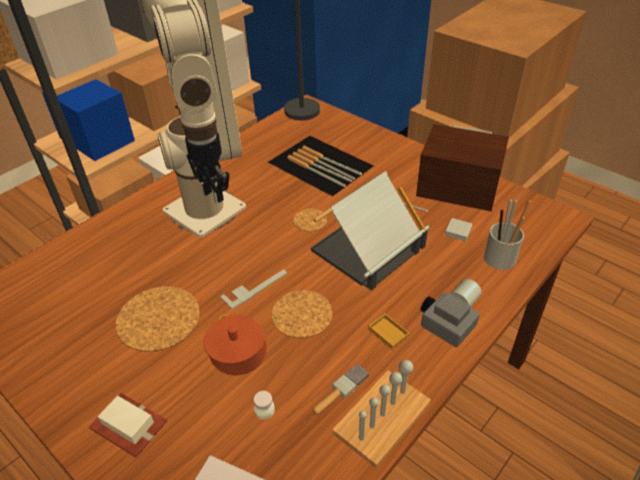

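View pics/k_top.png

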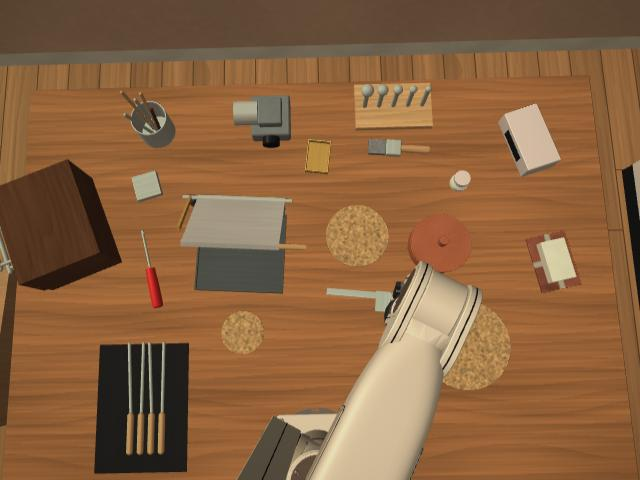

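```bash
python3 - <<'E'
from ang import *
for n,a,b,y in(('end',(306,247.1),(315.5,219.5),-.170),('root',(279,246.7),(332.6,209.5),-.108)):
    X,g=tri(t,a,s,b); sx=(X-O)@ex; print(n,X.round(4),round(g,4),'s,y',round(sx,4),round((X-O)@ey,4),'ang',np.degrees(np.arctan2(X[2]-.066,.122-sx)).round(1),'r',np.hypot(X[2]-.066,.122-sx).round(4))
    for c,p in((t,a),(s,b)):
        S,z=onplane(c,p,y); print('  plane',round(S,4),round(z,4),np.degrees(np.arctan2(z-.066,.122-S)).round(1))
E
```

```text
end [0.466  0.0145 0.2055] 0.0059 s,y -0.0143 -0.1659 ang 45.7 r 0.195
  plane -0.0293 0.2841 55.2
  plane -0.0056 0.214 49.2
root [0.4699 0.0748 0.2016] 0.0085 s,y -0.0146 -0.1055 ang 44.8 r 0.1925
  plane -0.0152 0.1892 41.9
  plane -0.0061 0.2092 48.2
```

Triangulating the released rod gives 45.7° and 44.8°, at radii of 195 and 192.5 mm, which agrees with the arm. The lid is seated, the tray is empty and the bystanders are in place. Handing in.

```bash
python3 - <<'E'
from h import *
print(bot.get_obs()['joint_vel'].round(4),bot.get_obs()['ft_force'].round(1))
print(job.job_done())
E
```

```text
[-0.0051 -0.0023 -0.003  -0.0013  0.0014 -0.0016] [-0.6 -0.2  0.2]
the job is handed in; nothing more can be done
None
```

The job is handed in, at about 51 s of the 210 s allowed; no verdict is reported. I folded the cover upright, set the lid on the 160 mm mat and moved the four castings from the tray into the pot. Then I put the lid back and folded the cover down to half open.

**Last checks**
- **Castings:** all four stood upright in the pot before the lid went on, and the tray was empty.
- **Lid:** contact came at the expected seated height. Its centre is within about 1 mm of where it sat at the start, and it looks level.
- **Cover:** the angle from the arm pose was about 44.5–45°. After release, triangulating the rod gave 45.7° and 44.8°.
- **Other things:** the bystanders look unmoved in the last pictures, and the arm stood clear of everything.

**Checks that disagreed**
- Readings of the panel's edge before release came out at 46–47°, which I put down to panel thickness and calibration.
- Single-view casts onto assumed planes ranged from 42° to 55°. I did not use them, because a pixel's error there turns into a large angle.
- The stay arm itself read 45.4° in the scene view but 41.7° in the top view.

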